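# Change the bracket in a leaf drill jig and lock the leaf level

## Robot

A 6-joint arm with a two-finger parallel gripper is mounted at the origin on the work surface. World frame = base frame: x ahead of the robot, y to its left, z up, the work surface at z = 0. Lengths are in mm, angles in rad, forces in N, time in s.
With the tool pointing down it reaches from about 300 to 775 mm from the base axis. Payload 14.6 kg.
Tool frame: the origin (TCP) lies midway between the tips of the shut fingers; the grasp point (between the pads) lies manip.tcp_to_grasp behind it (manip.tcp_to_grasp is the distance from the TCP to the grasp point, in mm); z points along the fingers, y is the direction in which the jaws open and shut (so a half turn about z gives the same grasp; the last joint's range is limited). The gripper opens to 85 mm and grips with 20 to 120 N. Pads are 22 mm wide; open, the fingers measure 114 mm over their backs; the gripper's body (76 mm by 85 mm) begins 54 mm behind the grasp point. The pads swing forward as they close: fully open they stand 13 mm farther back than shut.
Start: joints at [1.258, 0.3, 1.521, -0, 1.321, -0.067], TCP at [133.831, 533.459, 231.281] pointing down, gripper open.
Joint ranges: [-3.03, 3.03], [-0.79, 2.21], [0.23, 2.52], [-1.04, 4.18], [0, 3.07], [-2.55, 2.55]. Speed limits (rad/s): [2.22, 2.22, 2.57, 3.14, 3.14, 3.14].

## Interface

Orientations are given as a unit quaternion [x, y, z, w].
In Python, from workcell import manip gives the robot as it stands.
- The arm moves only by the shell command python3 -m creep 'ROWS' [FORCE]. ROWS is JSON, one flat list of numbers, 7 for each row, row after row: the shift along the tool's x, y, z scaled (see below), then the turn, a rotation vector about the tool's x, y, z scaled (see below), then the gripper's target within -1 to 1 (fully open at 1, half-way at 0, shut at -1). In form: [dx, dy, dz, rx, ry, rz, grip, dx, dy, dz, rx, ry, rz, grip, ...]. A call has 1 to 20 rows; each row is the pose to reach, as a shift and turn from the pose commanded when the call began, along the tool's axes at that moment, turning the shorter way round; what a row does not reach only later rows make up. The controller multiplies each number of a shift by 0.3 m and each number of a turn by 2 pi rad. A row lasts 1/8 s, in which the tool goes at most 62.5 mm and 10.7 degrees, less where a joint would pass 70% of its speed; a pose out of reach is approached as far as the arm can. A call with a number of a shift or a turn outside -1 to 1 is refused whole. A call with a gripper value outside its range is refused whole. The fingers move at their own pace and stop on an object; FORCE is the grip in N (left out, the last holds). Time passes only in rows, so rows that repeat a pose let the fingers close. It gives the time, the measured TCP pose, the force and the opening at its end, in the units of the state.
- manip.sense(): the state, without advancing time (a new reading comes with each control period).
- manip.camera(name): name is "side" or "top" or "wrist"; returns a dict with "frame" (400x640x3 uint8, red, green, blue), "vfov" (degrees; the focal length in pixels is half the picture's height over the tangent of half this angle, whatever the lens; pixels are square), "cx", "cy" (the principal point, pixels), "dist" ([k1, k2, p1, p2, k3] as OpenCV has them; the pictures are not rectified), "rvec" (rotation vector, rad) and "tvec" (3), from world to camera coordinates, as OpenCV has them. Camera axes: x right, y down, z forward; pixel columns grow to the right and rows downward; lengths in mm; the calibration is good to about 2 mm. A picture is of the moment at which its call begins. There is no depth.
- manip.sign_off(): hands the job in, once; it reports no verdict.
Trained networks look in a picture, given as the dict that the camera call returned (one of the last four; its "shot" number tells which), for a name from the list of things; names that differ only in an ending like _2 or _b are one class to them, and where a whole thing is asked for, a point or a joint stands for the part that bears it (a point fixed in the world has none). Each returns a list of dicts, best first, with "score" (0 to 1); they miss things now and then, are a little off and sometimes report something else, mostly with a low value. They report only what shows in the picture. A call takes as long as a camera call. They do not tell look-alikes from the thing itself.
- manip.look_for(picture, target): "location" ([row, column] in pixels, amid what is visible of it).
- manip.regions_of(picture, target): "mask" (400x640 bool, what is visible of it) and "location" ([row, column] in pixels, amid what is visible of it).
The state is a dict: "t": time; "joints": joint angles; "joint_vel": joint speeds; "effort": joint torques, N m; "tool_pos": TCP position; "tool_rot": TCP orientation; "wrist_force": force on the tool from outside, world axes, zero at the start; "torque": the same for the moment, N m; "finger_gap": finger opening in mm.
Only numpy, scipy, OpenCV 4.12 (cv2) and the standard library are available. Lean on these libraries where they do the work, as an engineer would, in place of code of your own. Each camera call takes 0.05 s, during which the arm holds its last target.

## Task

Reload the drill jig: lift the drilled bracket out from under the raised leaf and lay it flat in the blue tray, then lay the undrilled blank from the wooden stand flat in the jig's nest, between the locating pins. Then push the sprung leaf down by its red latch handle until it lies level and, while it is held down, turn the handle clockwise to its stop so that the leaf stays locked level when you let go. Leave the other things on the bench where they are.

Things in the scene. Friction and masses are not known exactly. Their poses are not given: they have to be found in the camera images.
- jig: leaf drill jig, fixed to the bench: grey base plate 150 (its x) x 220 (its y) x 12 mm, origin at the centre of its underside. Leaf hinge at its +y end; open mouth, latch and keepers at its -y end. Two hinge lugs at y = 90 mm, x = 50 to 64 mm either side, 70 mm high. Two rest rails, 28 mm wide in x, at y = 45 and -25 mm, carry the bracket, tops 34 mm above the bench.
- nest (a point): point of the jig at the nest's centre (jig x 0, y 10 mm), at the height of the rail tops, 34 mm above the bench, axes as the jig's. A bracket in the nest lies with its long side along y and its underside centred here; the pins leave 2 mm of play either side, pin and stop 2.5 mm at either end. Beside the bracket's middle there is free room down to the base plate.
- pin_tip (a point): top of the locating pin at the mouth end of the nest (jig x 0, y -46.5 mm), 46 mm above the bench. Four more such pins, 8 mm thick with tapered tops, stand beside the nest at jig x = -24 and 24 mm, y = 48 and -28 mm. At the hinge end a stop block 44 mm wide has its face at y = 62.5 mm, its top 50 mm above the bench.
- keeper (a point): point between the two keeper lips under which the latch cam hooks (jig x 0, y -75 mm), at the height of their tops, 50.5 mm above the bench. The lips cover x = 11 to 34 mm on either side, y = -61 to -89 mm.
- leaf_hinge (a point): middle of the leaf's hinge axis (jig y 90 mm, 57.5 mm above the bench), which runs along the jig's x. Frame turns with the leaf: z its upper normal, y from its free end to the hinge. Leaf: aluminium, 96 mm wide, 12 mm thick, axis at mid-thickness, free end 190 mm from the axis. Raised, it hangs over the nest: come in under it with the tool tilted 35 to 45 degrees, leaning to the mouth (-y).
- leaf (a joint): angle of the leaf above level, rad: 0 = level, on its stop; 1.05 = sprung fully up, as it starts. The spring needs about 10 N at the latch handle when level, about 2 N near the top, and throws the leaf up again unless latched. Level, its underside is 1.5 mm above a bracket lying properly in the nest.
- latch (a joint): turn of the latch handle about the leaf's normal, rad: 0 = open, bar pointing along the leaf to the hinge; grows clockwise seen from above, to its stop at 1.4 = locked. Light friction; starts at 0 to 0.2. Below 0.25 its cam passes between the keeper lips; with the leaf level, it hooks under them beyond about 0.4. Let go when latched, the leaf rises 2 mm at the latch (leaf about 0.013).
- latch_grip (a point): grip point in the red latch handle, a bar 46 mm long (y of this frame), 14 mm wide (x), 26 mm tall (z, the leaf's normal). The point is 24 mm above the leaf's upper face (30 mm above its mid-plane), 10 mm below the bar's top and 165 mm from the hinge axis. The bar starts 8 mm above the leaf, on a boss 24 mm across.
- drilled: finished aluminium bracket 36 (x) x 100 (y) x 16 (z) mm, 0.15 kg, with two 10 mm holes; starts in the nest. Origin at the centre of its underside.
- blank: undrilled bracket, a plain aluminium bar 36 (x) x 100 (y) x 16 (z) mm, 0.11 to 0.22 kg; starts across the two battens of the stand. Origin at the centre of its underside. Either end may go first.
- drilled_mid (a point): middle of the drilled bracket, 8 mm above its underside.
- blank_mid (a point): middle of the blank, 8 mm above its underside.
- stand: wooden stock stand, fixed: board 130 x 130 x 10 mm with two battens along its x at y = -34 and 34 mm, 18 mm wide, tops 28 mm above the bench. Origin at the centre of the underside.
- tray: shallow blue tray, fixed: 190 (x) x 150 (y) mm outside, 18 mm high, walls and floor 5 mm thick. Origin at the centre of the underside. An earlier bracket lies on its -x side; the +x side is free for the drilled one. Tray and stand may stand in either place, to the right of the jig.
- earlier: an earlier finished bracket, like the drilled one, lying along y in the tray, about 55 mm to the -x side of its centre; to be left there.
- brush: chip brush, about 170 mm long, lying along x between the jig and the stand or tray; to be left there.
- screwdriver: red-handled screwdriver lying to the left of the jig; to be left there.
- hammer: hammer lying to the left of the jig; to be left there.
- cutting_oil: white bottle 60 mm across, 170 mm tall, beyond the jig; to be left standing there.
- bolt_jar: glass jar 68 mm across, 85 mm tall, beyond the jig; to be left standing there.
- caliper: sliding caliper, 150 mm long, lying to the left of the jig; to be left there.
- tap_case: orange case 70 x 120 x 30 mm beyond the jig; to be left there.
Mind the look-alikes: they are no part of the job. Leave any orange or yellow look-alike of the blank alone.

How it is judged (in metres and radians):
On the way, in this order (a step that is already met when the one before it is completed fails the run):
1. the drilled bracket lies flat on the floor of the blue tray, let go (x of drilled_mid in the frame of tray between -0.08 and 0.08 m and y of drilled_mid in the frame of tray between -0.06 and 0.06 m and z of drilled_mid in the frame of tray between 0.01 and 0.017 m and angle between the z axis of drilled and the z axis of tray, either way round below 0.08 rad and contact force between drilled and the fingers below 0.2 N), for 0.2 s.
2. the blank lies flat in the nest, let go, the leaf still up (x of blank_mid in the frame of nest between -0.004 and 0.004 m and y of blank_mid in the frame of nest between -0.005 and 0.005 m and z of blank_mid in the frame of nest between 0.005 and 0.011 m and angle between the z axis of blank and the z axis of jig, either way round below 0.03 rad and contact force between blank and the fingers below 0.2 N and value of joint leaf above 0.5 rad), for 0.2 s.
3. the leaf is pushed down level, the latch not yet turned (value of joint leaf below 0.03 rad and value of joint latch below 0.5 rad), for 0.1 s.
4. the latch handle is turned to its stop with the leaf level (value of joint leaf below 0.03 rad and value of joint latch above 1.15 rad), for 0.1 s.
At the end, for the whole second after the job is handed in: The drilled bracket lies flat in the blue tray; the blank lies flat in the nest between the pins (within 4 mm sideways, 5 mm lengthways); the leaf is within 0.03 rad of level with the latch handle turned past 1.15 rad (its stop is at 1.4), holding by itself; all at rest (all of step 4 and x of blank_mid in the frame of nest between -0.004 and 0.004 m and y of blank_mid in the frame of nest between -0.005 and 0.005 m and z of blank_mid in the frame of nest between 0.005 and 0.011 m and angle between the z axis of blank and the z axis of jig, either way round below 0.03 rad and x of drilled_mid in the frame of tray between -0.08 and 0.08 m and y of drilled_mid in the frame of tray between -0.06 and 0.06 m and z of drilled_mid in the frame of tray between 0.01 and 0.017 m and angle between the z axis of drilled and the z axis of tray, either way round below 0.08 rad and linear speed of each of drilled, blank below 0.02 m/s and velocity of joint leaf below 0.05 rad/s); the robot touches nothing.
It fails at once if something else on the bench is moved more than 30 mm (distance of any of earlier, brush, screwdriver, hammer, cutting_oil, bolt_jar, caliper, tap_case from where it was at the start of the episode above 0.03 m).
It also fails if it takes over 72 s, if anything falls off the work surface, if the arm or the gripper's body presses on something with over 40 N, if the wrist force passes 120 N, or if a joint passes its speed limit or range.

## Working session

There is one attempt and no reset: what is moved stays moved. The work goes in short steps, Python scripts to look and compute and a shell command to move; the robot and the scene stay as the last step left them, time stands still between calls to the robot, and variables do not carry over. Pictures are saved under pics/ and viewed, and the job is handed in when it is done.

```bash
ls; mkdir -p pics; python3 - <<'E'
from workcell import manip
import cv2
print(manip.sense(), manip.tcp_to_grasp)
for n in ["side","top","wrist"]:
    p=manip.camera(n); cv2.imwrite(f"pics/{n}0.png",p["frame"][:,:,::-1])
    print(n,{k:v for k,v in p.items() if k!="frame"})
E
```

```text
pics
{'t': 0.0, 'joints': array([ 1.25841402e+00,  3.00466790e-01,  1.52158024e+00, -2.99131807e-05,
        1.32067666e+00, -6.66075015e-02]), 'joint_vel': array([ 0.00095676, -0.00024995,  0.00106476,  0.00043452, -0.00141667,
       -0.00044138]), 'effort': array([ 9.71021873e-04, -5.43505168e+01, -3.61784649e+01, -5.71254805e-05,
        4.00747304e-03, -7.91074513e-05]), 'tool_pos': array([133.76294383, 533.2513355 , 230.72402576]), 'tool_rot': array([ 1.22574638e-01,  9.92459137e-01, -5.58124738e-04, -9.22929760e-05]), 'wrist_force': array([-0.45330777, -0.22824416,  0.41105165]), 'torque': array([ 0.02103536, -0.0211199 ,  0.01710695]), 'finger_gap': 85.35277657618049} 18.700000000000003
side {'vfov': 45.95837508602486, 'cx': 325.1707967316235, 'cy': 194.5499120377344, 'dist': array([-0.09503105,  0.        ,  0.        ,  0.        ,  0.        ]), 'rvec': array([ 2.29049407,  0.48264074, -0.23294818]), 'tvec': array([-486.17004757,  -61.53397513, 1482.10628457]), 'shot': 1}
top {'vfov': 53.52729387453476, 'cx': 318.1520109868413, 'cy': 202.04237883328176, 'dist': array([-0.05085045,  0.        ,  0.        ,  0.        ,  0.        ]), 'rvec': array([ 2.1851761 , -2.14515933,  0.10496133]), 'tvec': array([  17.20605939,  527.35581908, 1275.09210397]), 'shot': 2}
wrist {'vfov': 71.61463549798546, 'cx': 321.3864795891205, 'cy': 202.3570365254211, 'dist': array([-0.04059051,  0.        ,  0.        ,  0.        ,  0.        ]), 'rvec': array([-2.29200022, -1.78888762, -0.25181785]), 'tvec': array([-548.98965117,  -36.77797344,  378.93111552]), 'shot': 3}
```

View pics/top0.png

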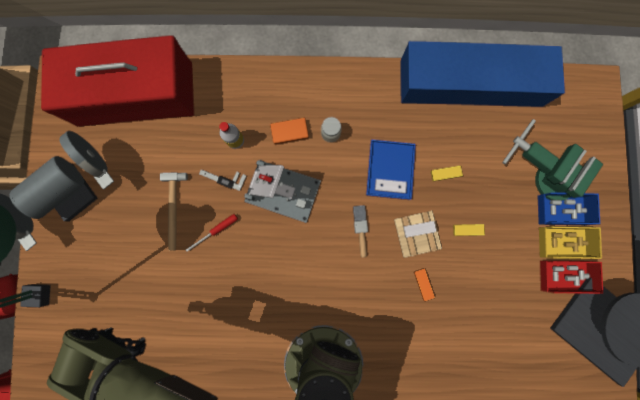

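View pics/side0.png

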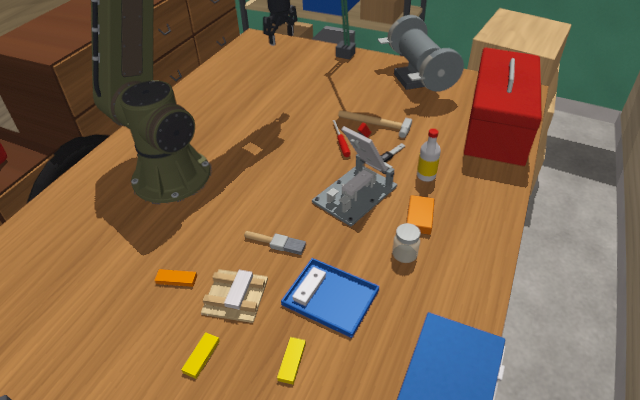

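View pics/wrist0.png

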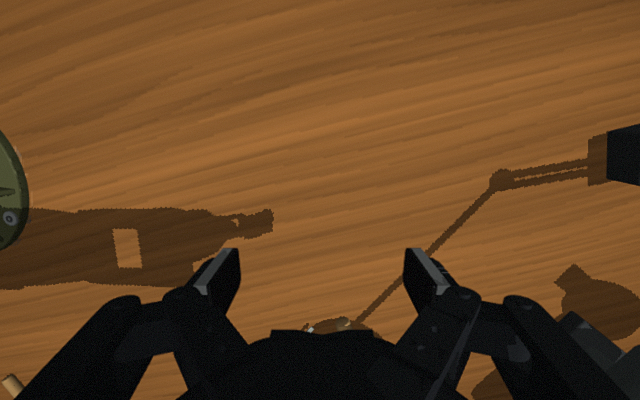

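```bash
cat > h.py <<'E'
import numpy as np, cv2
from scipy.spatial.transform import Rotation as R
from workcell import manip
def cam(n):
    return manip.camera(n)
def K(p):
    f=200/np.tan(np.radians(p["vfov"])/2)
    return np.array([[f,0,p["cx"]],[0,f,p["cy"]],[0,0,1.]])
def proj(p,X):
    X=np.asarray(X,float).reshape(-1,1,3)
    return cv2.projectPoints(X,p["rvec"],p["tvec"],K(p),p["dist"])[0].reshape(-1,2)
def ray(p,uv):
    uv=np.asarray(uv,float).reshape(-1,1,2)
    n=cv2.undistortPoints(uv,K(p),p["dist"]).reshape(-1,2)
    Rm=cv2.Rodrigues(p["rvec"])[0]; o=-Rm.T@p["tvec"].ravel()
    d=np.c_[n,np.ones(len(n))]@Rm
    return o,d
def onz(p,uv,z):
    o,d=ray(p,uv); s=(z-o[2])/d[:,2]; return o+s[:,None]*d
def crop(p,r0,r1,c0,c1,k,name):
    im=p["frame"][r0:r1,c0:c1,::-1]
    cv2.imwrite("pics/"+name,cv2.resize(im,None,fx=k,fy=k,interpolation=cv2.INTER_CUBIC))
E
python3 - <<'E'
from h import *
p=cam("top"); crop(p,120,270,180,480,2.6,"t1.png")
np.savez("top.npz",**{k:v for k,v in p.items()})
q=cam("side"); crop(q,100,400,130,430,2,"s1.png")
np.savez("side.npz",**{k:v for k,v in q.items()})
for t in ["jig","drilled","blank","tray","stand","latch_grip","leaf","keeper","brush"]:
  for pp,n in((p,"top"),(q,"side")):
    print(t,n,[(np.round(x["location"]).tolist(),round(x["score"],2)) for x in manip.look_for(pp,t)][:5])
E
```

```text
jig top [([192.0, 278.0], 0.55)]
jig side [([188.0, 358.0], 0.55)]
drilled top [([189.0, 287.0], 0.74)]
drilled side [([182.0, 358.0], 0.79), ([184.0, 362.0], 0.4)]
blank top [([172.0, 442.0], 0.7), ([230.0, 417.0], 0.69), ([229.0, 472.0], 0.61), ([284.0, 423.0], 0.59), ([181.0, 263.0], 0.45)]
blank side [([356.0, 201.0], 0.87), ([280.0, 176.0], 0.64), ([361.0, 292.0], 0.61), ([290.0, 236.0], 0.6)]
tray top [([167.0, 387.0], 0.85)]
tray side [([299.0, 335.0], 0.66)]
stand top [([236.0, 417.0], 0.7), ([187.0, 390.0], 0.58)]
stand side [([299.0, 229.0], 0.88), ([242.0, 406.0], 0.56), ([302.0, 337.0], 0.28), ([160.0, 429.0], 0.18)]
latch_grip top [([179.0, 268.0], 0.48)]
latch_grip side [([148.0, 365.0], 0.74), ([132.0, 362.0], 0.63)]
leaf top [([181.0, 264.0], 0.73)]
leaf side [([147.0, 362.0], 0.82)]
keeper top [([196.0, 280.0], 0.73)]
keeper side [([186.0, 358.0], 0.91), ([185.0, 358.0], 0.66)]
brush top [([224.0, 362.0], 0.86)]
brush side [([244.0, 285.0], 0.73), ([144.0, 344.0], 0.15)]
```

View pics/t1.png

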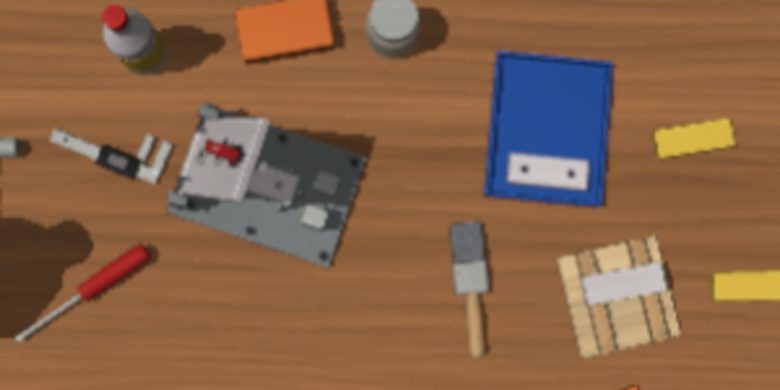

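View pics/s1.png

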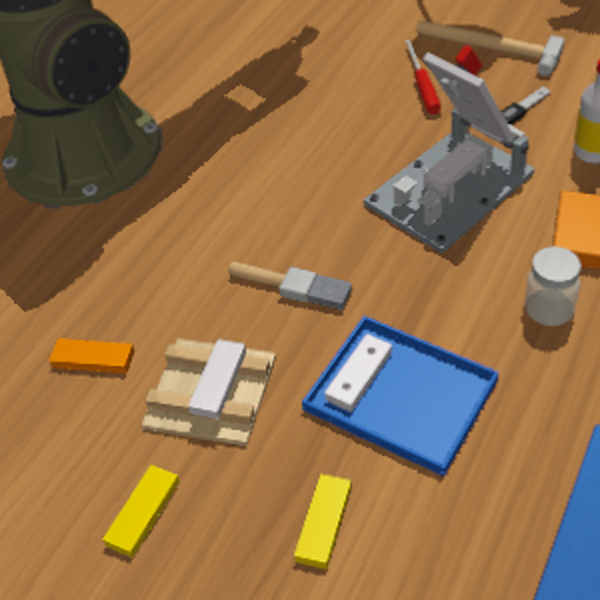

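```bash
python3 - <<'E'
from h import *
p=dict(np.load("top.npz")); 
def f(c): return np.array([[180+a/2.6,120+b/2.6] for a,b in c])
def show(n,c,z): print(n,np.round(onz(p,f(c),z),1).tolist())
show("jig",[(369,157),(330,265),(167,212)],12)
show("blank",[(582,279),(660,262),(667,289),(590,305)],44)
show("stand",[(558,259),(655,236),(681,334),(583,357)],10)
show("tray",[(497,51),(613,64),(604,207),(486,196)],18)
show("earlier",[(510,153),(590,160),(587,190),(507,183)],21)
show("brush",[(467,222),(480,355)],10)
show("caliper tip",[(172,146),(155,183)],5)
E
```

```text
jig [[601.5, 15.8, 12.0], [461.8, 63.0, 12.0], [525.7, 273.4, 12.0]]
blank [[448.3, -251.1, 44.0], [471.1, -348.6, 44.0], [437.7, -357.0, 44.0], [416.3, -260.9, 44.0]]
stand [[474.8, -227.5, 10.0], [506.4, -352.2, 10.0], [382.1, -384.4, 10.0], [351.2, -259.3, 10.0]]
tray [[742.5, -147.5, 18.0], [728.3, -298.1, 18.0], [541.7, -284.9, 18.0], [553.0, -134.2, 18.0]]
earlier [[608.6, -164.2, 21.0], [601.5, -266.7, 21.0], [562.7, -262.6, 21.0], [569.8, -160.5, 21.0]]
brush [[520.1, -111.0, 10.0], [351.6, -128.9, 10.0]]
caliper tip [[612.6, 271.6, 5.0], [563.9, 291.8, 5.0]]
```

```bash
cat >> h.py <<'E'
JC=np.array([563.6,144.6]); JY=np.radians(-17.3)
def jig(v):  # jig frame -> world
    c,s=np.cos(JY),np.sin(JY); v=np.asarray(v,float)
    return np.array([JC[0]+c*v[0]-s*v[1],JC[1]+s*v[0]+c*v[1],v[2]])
def ori(yaw,tilt):
    """tool x = horizontal dir at yaw+90 (y axis of thing), tool y = thing x, z down; tilt deg: tool z leans toward thing +y (body to -y)"""
    Rm=R.from_euler('z',yaw,degrees=True)*R.from_matrix(np.array([[0,1,0],[1,0,0],[0,0,-1.]]).T)
    return Rm*R.from_rotvec([0,np.radians(tilt),0])
def plan(pos,rot,base=None):
    s=manip.sense()
    p0,q0=(s["tool_pos"],R.from_quat(s["tool_rot"])) if base is None else base
    d=q0.inv().apply(np.asarray(pos)-p0)/300
    rv=(q0.inv()*rot).as_rotvec()/(2*np.pi)
    print("shift",np.round(d,3).tolist(),"turn",np.round(rv,4).tolist(),"mm",round(300*np.linalg.norm(d)),"deg",round(360*np.linalg.norm(rv)))
def st():
    s=manip.sense(); q=R.from_quat(s["tool_rot"]); m=q.as_matrix()
    print("t",round(s["t"],2),"pos",np.round(s["tool_pos"],1),"z",np.round(m[:,2],3),"y",np.round(m[:,1],3),"F",np.round(s["wrist_force"],1),"gap",round(s["finger_gap"],1),"j",np.round(s["joints"],2))
E
python3 - <<'E'
from h import *
p=cam("wrist"); s=manip.sense(); q=R.from_quat(s["tool_rot"])
Rm=cv2.Rodrigues(p["rvec"])[0]; o=-Rm.T@p["tvec"].ravel()
print("cam in tool",q.inv().apply(o-s["tool_pos"]), "cam z in tool", q.inv().apply(Rm[2]), q.inv().apply(Rm[0]))
print(jig([0,10,34]),jig([0,-130,250]))
print(ori(0,0).as_matrix(), ori(0,40).as_matrix()[:,2])
plan(jig([0,-130,260]),ori(-17.3,35))
plan(s["tool_pos"]+[150,-200,120],ori(-17.3,0))
E
```

```text
cam in tool [  70.23309039   -0.27250206 -142.40205834] cam z in tool [-2.78406230e-01 -7.33487109e-04  9.60463135e-01] [1.53486522e-04 9.99999662e-01 8.08171013e-04]
[566.57374874 154.147608    34.        ] [524.94126637  20.48109606 250.        ]
[[ 0.  1.  0.]
 [ 1.  0.  0.]
 [ 0.  0. -1.]] [ 0.          0.64278761 -0.76604444]
shift [-1.681, -1.341, -0.096] turn [-0.0788, 0.0745, 0.2501] mm 646 deg 98
shift [-0.647, -0.525, -0.4] turn [0.0, 0.0, 0.2589] mm 277 deg 93
```

```bash
python3 -m creep '[-0.5,-0.45,-0.3,0,0,0.12,1, -1,-0.9,-0.3,0,0,0.255,1, -1,-0.9,-0.3,0,0,0.255,1, -1,-0.9,-0.3,0,0,0.255,1, -1,-0.9,-0.3,0,0,0.255,1, -1,-0.9,-0.3,0,0,0.255,1, -1,-0.9,-0.3,0,0,0.255,1, -1,-0.9,-0.3,0,0,0.255,1, -1,-0.9,-0.3,0,0,0.255,1, -1,-0.9,-0.3,0,0,0.255,1]'; python3 - <<'E'
from h import *
st()
plan(jig([0,-140,240]),ori(-17.3,40))
E
```

```text
t: 2.45
tool_pos: [359.1, 198.5, 321.3]
tool_rot: [0.798, 0.603, 0.0, 0.0]
wrist_force: [-0.1, 0.3, -0.3]
finger_gap: 85.4
t 2.45 pos [359.1 198.5 321.3] z [ 0.  0. -1.] y [ 0.962 -0.273  0.   ] F [-0.1  0.3 -0.3] gap 85.4 j [ 0.42 -0.08  1.73  0.    1.49  0.69]
shift [-0.453, 0.693, 0.271] turn [-0.0014, 0.1111, 0.0039] mm 261 deg 40
```

```bash
python3 -m creep '[-0.45,0.69,0.27,0,0.111,0.004,1, -0.45,0.69,0.27,0,0.111,0.004,1, -0.45,0.69,0.27,0,0.111,0.004,1, -0.45,0.69,0.27,0,0.111,0.004,1, -0.45,0.69,0.27,0,0.111,0.004,1, -0.45,0.69,0.27,0,0.111,0.004,1, -0.45,0.69,0.27,0,0.111,0.004,1]'; python3 - <<'E'
from h import *
st()
p=cam("wrist"); crop(p,0,400,0,640,1.25,"w1.png"); np.savez("w1.npz",**p)
E
```

```text
t: 3.32
tool_pos: [521.0, 12.7, 240.6]
tool_rot: [0.757, 0.557, 0.273, -0.206]
wrist_force: [-0.2, 0.3, -0.0]
finger_gap: 85.3
t 3.33 pos [521.   12.7 240.6] z [ 0.183  0.615 -0.767] y [ 0.956 -0.294 -0.007] F [-0.2  0.3 -0. ] gap 85.3 j [-0.36  0.23  1.73  0.72  1.32 -0.29]
```

View pics/w1.png

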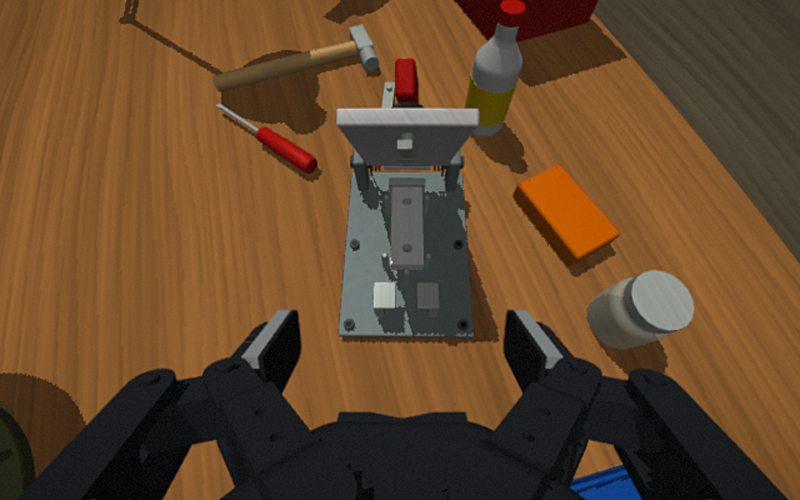

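```bash
python3 - <<'E'
from h import *
p=dict(np.load("w1.npz"))
crop(p,75,280,255,395,4,"w1c.png")
cv2.imwrite("pics/w1c.png",cv2.imread("pics/w1c.png")[230:])
E
```

```text
(no output)
```

View pics/w1c.png

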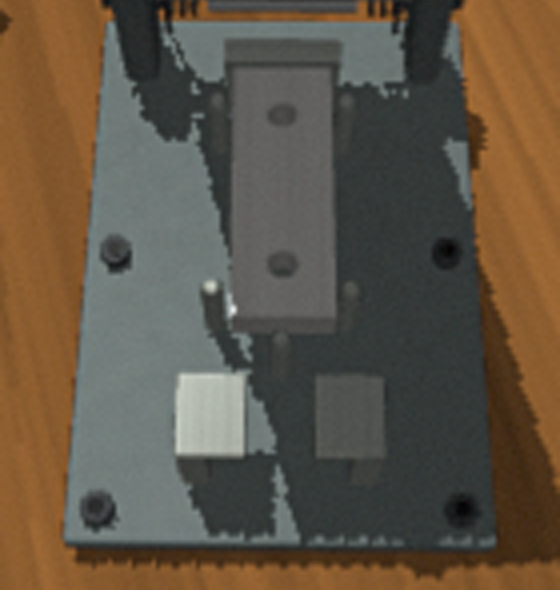

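```bash
python3 - <<'E'
from h import *
from scipy.optimize import least_squares
p=dict(np.load("w1.npz"))
uv=[(64,541),(495,540),(108,22),(462,22),(177,374),(246,374),(245,458),(176,458),(315,374),(384,376),(385,458),(316,459),(210,285),(350,287),(280,338)]
P=[(-75,-110,12),(75,-110,12),(-75,110,12),(75,110,12),(-34,-61,50.5),(-11,-61,50.5),(-11,-89,50.5),(-34,-89,50.5),(11,-61,50.5),(34,-61,50.5),(34,-89,50.5),(11,-89,50.5),(-24,-28,46),(24,-28,46),(0,-46.5,46)]
uv=np.array([(255+(u+.5)/4-.5,75+(v+230.5)/4-.5) for u,v in uv]); P=np.array(P,float)
def W(v): 
    c,s=np.cos(v[2]),np.sin(v[2]); return np.c_[v[0]+c*P[:,0]-s*P[:,1],v[1]+s*P[:,0]+c*P[:,1],P[:,2]+v[3]]
for free in (0,1):
    f=lambda v:(proj(p,W(np.r_[v[:3],v[3]*free]))-uv).ravel()
    r=least_squares(f,[563.6,144.6,np.radians(-17.3),0],loss="soft_l1")
    print(np.round(r.x,3),np.degrees(r.x[2]),r.cost); print(np.round(r.fun.reshape(-1,2),1).tolist())
# also check in top and side
v=r.x.copy(); v[3]=0
q=dict(np.load("top.npz")); print(proj(q,W(v))[:4], "clicked", [(180+a/2.6,120+b/2.6) for a,b in [(369,157)]],[(180+a/2.6,120+b/2.6) for a,b in [(330,265)]],[(180+a/2.6,120+b/2.6) for a,b in [(167,212)]])
E
```

```text
[ 5.66782e+02  1.46891e+02 -3.11000e-01  0.00000e+00] -17.809710621529 3.6457553579555535
[[-0.9, 0.6], [0.8, 2.1], [-0.5, -0.9], [-0.2, -0.4], [-0.0, -0.3], [0.3, -0.1], [0.1, -0.2], [-0.8, -0.4], [-0.2, 0.1], [0.1, -0.3], [0.5, 0.2], [-0.4, -0.3], [0.3, 0.3], [0.3, 0.1], [0.2, -0.1]]
[ 5.67128e+02  1.48082e+02 -3.10000e-01 -3.64300e+00] -17.75854218327986 2.5124257879502387
[[-0.3, 0.3], [0.3, 1.6], [-0.2, -0.2], [-0.7, 0.3], [0.3, -0.2], [0.4, -0.1], [0.2, -0.4], [-0.4, -0.6], [-0.3, 0.1], [-0.1, -0.3], [0.3, -0.1], [-0.4, -0.5], [0.5, 0.6], [0.1, 0.4], [0.2, -0.0]]
[[305.94447925 221.790533  ]
 [320.55941299 179.33434346]
 [243.59150391 200.4795263 ]
 [258.75974827 158.58937887]] clicked [(321.9230769230769, 180.3846153846154)] [(306.9230769230769, 221.9230769230769)] [(244.23076923076923, 201.53846153846155)]
```

```bash
sed -i 's/^JC=.*/JC=np.array([566.5,146.6]); JY=np.radians(-17.75)/' h.py; python3 - <<'E'
from h import *
p=dict(np.load("w1.npz"))
a=onz(p,np.array([(255+u/4,75+(v+230)/4) for u,v in [(231,317),(337,318),(234,65),(330,65)]]),50)
c,s=np.cos(JY),np.sin(JY); d=a[:,:2]-JC
print("bracket top corners in jig",np.round(np.c_[c*d[:,0]+s*d[:,1],-s*d[:,0]+c*d[:,1]],1).tolist())
o=ori(np.degrees(JY),40); z=o.as_matrix()[:,2]; m=jig([1,10,42])
plan(m+(13-70)*z,o); plan(m+13*z,o)
E
```

```text
bracket top corners in jig [[-16.1, -41.0], [19.4, -41.1], [-17.5, 59.9], [18.3, 60.2]]
shift [-0.04, 0.02, 0.641] turn [-0.002, 0.0002, 0.0007] mm 193 deg 1
shift [-0.04, 0.023, 0.875] turn [-0.002, 0.0002, 0.0007] mm 263 deg 1
```

```bash
python3 -m creep '[-0.04,0.02,0.2,-0.002,0,0.001,0.7, -0.04,0.02,0.4,-0.002,0,0.001,0.7, -0.04,0.021,0.6,-0.002,0,0.001,0.7, -0.04,0.022,0.7,-0.002,0,0.001,0.7, -0.04,0.023,0.78,-0.002,0,0.001,0.7, -0.04,0.023,0.84,-0.002,0,0.001,0.7, -0.04,0.023,0.875,-0.002,0,0.001,0.7, -0.04,0.023,0.875,-0.002,0,0.001,0.7]' 40; python3 - <<'E'
from h import *
st()
p=cam("wrist"); crop(p,0,400,0,640,1.25,"w2.png")
E
```

```text
t: 4.38
tool_pos: [573.2, 163.1, 31.4]
tool_rot: [0.76, 0.553, 0.275, -0.202]
wrist_force: [1.0, 0.2, 0.2]
finger_gap: 72.4
t 4.38 pos [573.2 163.1  31.4] z [ 0.195  0.612 -0.767] y [ 0.952 -0.307 -0.003] F [1.  0.2 0.2] gap 72.4 j [-0.04  0.61  1.76  0.98  0.84 -0.44]
```

View pics/w2.png

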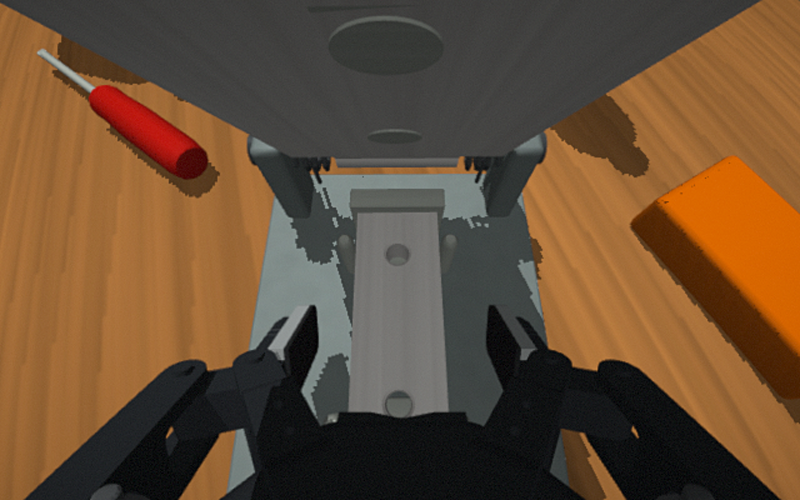

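```bash
python3 -m creep '[0,0,0,0,0,0,-1,0,0,0,0,0,0,-1,0,0,0,0,0,0,-1,0,0,0,0,0,0,-1,0,0,0,0,0,0,-1]' 50; python3 - <<'E'
from h import *
st()
p=cam("wrist"); crop(p,100,400,100,540,1.6,"w3.png")
o=ori(np.degrees(JY),40)
s=manip.sense(); q=R.from_quat(s["tool_rot"])
for w in ([0,0,20],[0,-60,110]):
    v=jig(w)-jig([0,0,0]); print(w,np.round(q.inv().apply(v)/300,3))
d=s["tool_pos"]-13*q.as_matrix()[:,2]; d2=d[:2]-JC; c,si=np.cos(JY),np.sin(JY); print("grasp in jig",c*d2[0]+si*d2[1],-si*d2[0]+c*d2[1],d[2])
E
```

```text
t: 5.05
tool_pos: [573.2, 162.6, 31.9]
tool_rot: [0.76, 0.552, 0.276, -0.202]
wrist_force: [-5.8, -4.1, 8.3]
finger_gap: 35.2
t 5.05 pos [573.2 162.6  31.9] z [ 0.196  0.612 -0.766] y [ 0.951 -0.308 -0.003] F [-5.8 -4.1  8.3] gap 35.2 j [-0.05  0.61  1.76  0.98  0.84 -0.44]
[0, 0, 20] [ 0.043 -0.    -0.051]
[0, -60, 110] [ 0.082 -0.    -0.409]
grasp in jig 1.5214908411392178 8.920051465636327 41.90096682479252
```

View pics/w3.png

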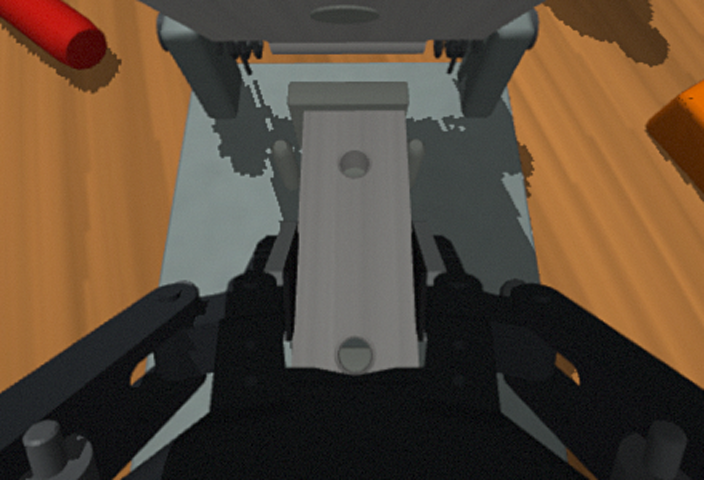

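```bash
python3 -m creep '[0.02,0,-0.025,0,0,0,-1, 0.043,0,-0.051,0,0,0,-1, 0.05,0,-0.13,0,0,0,-1, 0.06,0,-0.25,0,0,0,-1, 0.08,0,-0.409,0,0,0,-1,0.08,0,-0.409,0,0,0,-1]'; python3 - <<'E'
from h import *
st()
o=ori(-4.5,40); t=np.array([671,-216,0])
g=lambda z: t+[0,0,z]+13*(o.as_matrix()[:,2]*[1,1,0])
plan(g(60),o); plan(g(10),o)
p=cam("wrist"); crop(p,100,400,100,540,1.6,"w4.png")
E
```

```text
t: 5.85
tool_pos: [556.1, 103.8, 144.3]
tool_rot: [0.76, 0.552, 0.277, -0.2]
wrist_force: [-1.0, -0.3, -2.2]
finger_gap: 35.2
t 5.85 pos [556.1 103.8 144.3] z [ 0.201  0.61  -0.766] y [ 0.951 -0.31   0.003] F [-1.  -0.3 -2.2] gap 35.2 j [-0.16  0.38  1.78  0.83  1.04 -0.31]
shift [-0.847, 0.687, -0.341] turn [0.0245, 0.0001, -0.0286] mm 343 deg 14
shift [-0.954, 0.687, -0.213] turn [0.0245, 0.0001, -0.0286] mm 358 deg 14
```

View pics/w4.png

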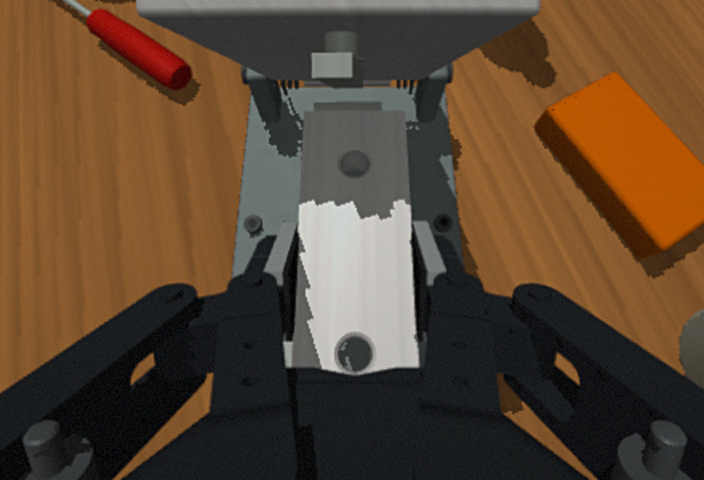

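```bash
python3 -m creep '[-0.2,0.16,-0.2,0.005,0,-0.006,-1, -0.45,0.37,-0.33,0.012,0,-0.014,-1, -0.847,0.687,-0.341,0.0245,0,-0.0286,-1, -0.847,0.687,-0.341,0.0245,0,-0.0286,-1, -0.847,0.687,-0.341,0.0245,0,-0.0286,-1, -0.847,0.687,-0.341,0.0245,0,-0.0286,-1, -0.847,0.687,-0.341,0.0245,0,-0.0286,-1, -0.847,0.687,-0.341,0.0245,0,-0.0286,-1]'; python3 - <<'E'
from h import *
st()
o=ori(-4.5,40); t=np.array([671,-216,0])
g=lambda z: t+[0,0,z]+13*(o.as_matrix()[:,2]*[1,1,0])
plan(g(30),o); plan(g(10),o)
p=cam("wrist"); crop(p,0,400,0,640,1.25,"w5.png")
E
```

```text
t: 6.9
tool_pos: [670.5, -204.8, 54.8]
tool_rot: [0.69, 0.638, 0.249, -0.235]
wrist_force: [-0.1, -0.0, -1.7]
finger_gap: 34.9
t 6.9 pos [ 670.5 -204.8   54.8] z [ 0.044  0.642 -0.765] y [ 0.997 -0.076 -0.006] F [-0.1 -0.  -1.7] gap 34.9 j [-0.55  0.99  0.98  0.61  1.55 -0.6 ]
shift [-0.06, 0.005, 0.057] turn [-0.0011, -0.0001, -0.0003] mm 25 deg 0
shift [-0.103, 0.006, 0.108] turn [-0.0011, -0.0001, -0.0003] mm 45 deg 0
```

View pics/w5.png

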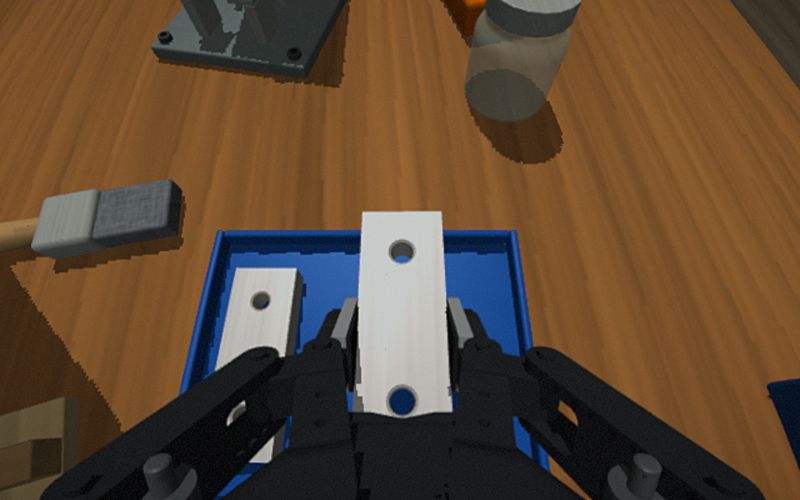

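```bash
python3 -m creep '[-0.04,0.02,0.04,-0.001,0,0,-1, -0.08,0.026,0.08,-0.001,0,0,-1, -0.103,0.026,0.108,-0.001,0,0,-1, -0.103,0.026,0.108,-0.001,0,0,-1]'; python3 - <<'E'
from h import *
st()
E
```

```text
t: 7.45
tool_pos: [677.8, -209.3, 10.0]
tool_rot: [0.691, 0.637, 0.251, -0.232]
wrist_force: [0.0, -0.4, -1.5]
finger_gap: 35.0
t 7.45 pos [ 677.8 -209.3   10. ] z [ 0.051  0.641 -0.766] y [ 0.997 -0.081 -0.001] F [ 0.  -0.4 -1.5] gap 35.0 j [-0.55  1.07  0.95  0.61  1.51 -0.63]
```

```bash
python3 -m creep '[-0.004,0,0.005,0,0,0,-1, -0.007,0,0.0085,0,0,0,-1, -0.007,0,0.0085,0,0,0,-1]'; python3 - <<'E'
from h import *
st()
E
```

```text
t: 7.82
tool_pos: [678.0, -209.4, 9.3]
tool_rot: [0.69, 0.637, 0.252, -0.232]
wrist_force: [-8.9, 1.5, 15.4]
finger_gap: 35.0
t 7.83 pos [ 678.  -209.4    9.3] z [ 0.052  0.642 -0.765] y [ 0.997 -0.08   0.   ] F [-8.9  1.5 15.4] gap 35.0 j [-0.55  1.07  0.94  0.61  1.51 -0.63]
```

```bash
python3 -m creep '[0.006,0,-0.007,0,0,0,-1, 0.006,0,-0.007,0,0,0,0.4, 0.006,0,-0.007,0,0,0,0.4, 0.006,0,-0.007,0,0,0,0.4, 0.006,0,-0.007,0,0,0,0.4]'; python3 - <<'E'
from h import *
st()
p=cam("wrist"); crop(p,0,400,0,640,1.25,"w6.png")
E
```

```text
t: 8.45
tool_pos: [677.9, -209.3, 10.0]
tool_rot: [0.691, 0.637, 0.251, -0.232]
wrist_force: [-0.3, -0.4, -0.3]
finger_gap: 59.5
t 8.45 pos [ 677.9 -209.3   10. ] z [ 0.051  0.641 -0.766] y [ 0.997 -0.081 -0.001] F [-0.3 -0.4 -0.3] gap 59.5 j [-0.55  1.07  0.95  0.61  1.51 -0.63]
```

View pics/w6.png

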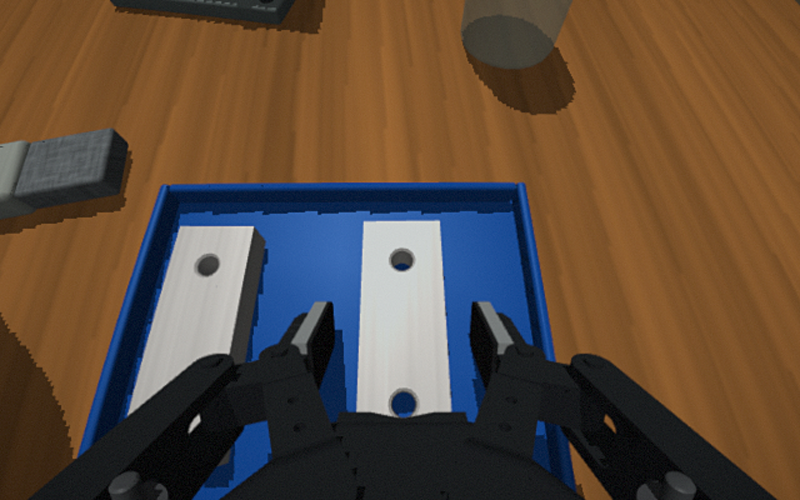

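```bash
python3 - <<'E'
from h import *
o=ori(13,40); m=np.array([445.5,-302.5,36]); z=o.as_matrix()[:,2]
plan(m-110*z,o)
E
```

```text
shift [-0.221, -0.676, -0.665] turn [0.0314, -0.0, -0.0376] mm 292 deg 18
```

```bash
python3 -m creep '[0,0,-0.1,0,0,0,0.6, 0,0,-0.3,0,0,0,0.6, -0.07,-0.2,-0.45,0.01,0,-0.012,0.6, -0.221,-0.676,-0.665,0.0314,0,-0.0376,0.6, -0.221,-0.676,-0.665,0.0314,0,-0.0376,0.6, -0.221,-0.676,-0.665,0.0314,0,-0.0376,0.6, -0.221,-0.676,-0.665,0.0314,0,-0.0376,0.6, -0.221,-0.676,-0.665,0.0314,0,-0.0376,0.6]'; python3 - <<'E'
from h import *
st()
p=cam("wrist"); crop(p,0,400,0,640,1.25,"w7.png"); np.savez("w7.npz",**p)
E
```

```text
t: 9.5
tool_pos: [461.7, -371.4, 120.6]
tool_rot: [0.585, 0.735, 0.213, -0.267]
wrist_force: [-0.6, -0.8, -0.0]
finger_gap: 68.4
t 9.5 pos [ 461.7 -371.4  120.6] z [-0.144  0.626 -0.766] y [0.974 0.225 0.001] F [-0.6 -0.8 -0. ] gap 68.4 j [-0.86  0.84  1.08  0.31  1.84 -1.11]
```

View pics/w7.png

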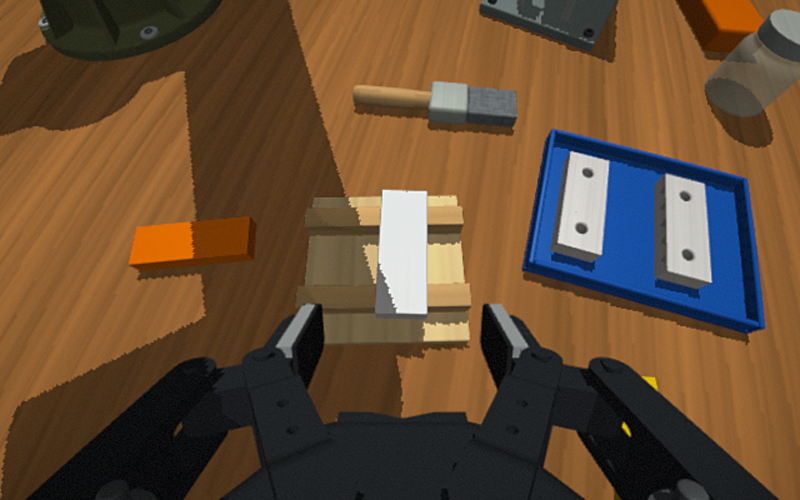

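```bash
python3 - <<'E'
from h import *
p=dict(np.load("w7.npz")); crop(p,140,280,230,390,5,"w7c.png")
E
```

```text
(no output)
```

View pics/w7c.png

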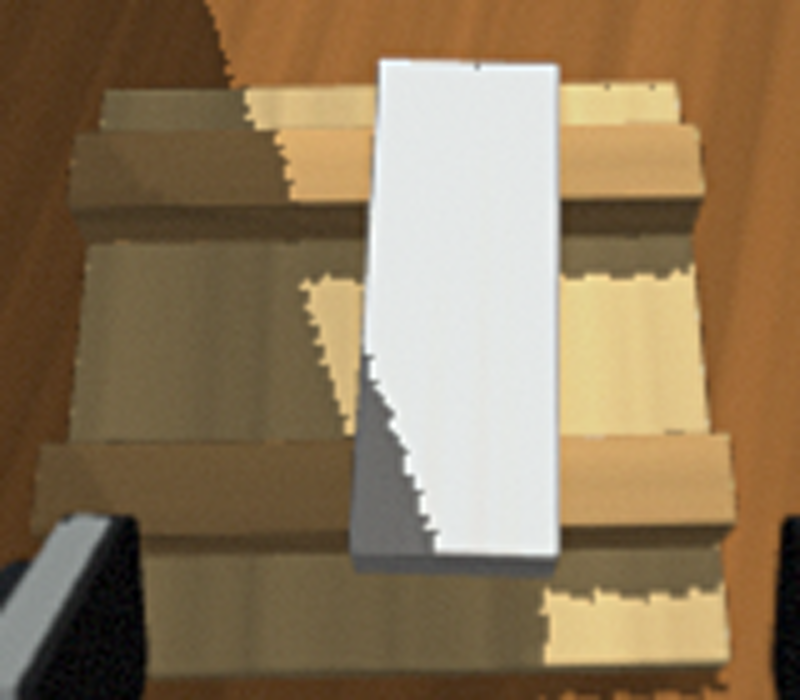

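```bash
python3 - <<'E'
from h import *
p=dict(np.load("w7.npz"))
f=lambda L:np.array([(230+(u+.5)/5-.5,140+(v+.5)/5-.5) for u,v in L])
a=onz(p,f([(379,59),(559,66),(559,556),(350,553)]),44)
print(np.round(a,1).tolist(), a.mean(0))
for i,j in((3,0),(2,1)):
    d=(a[j]-a[i]); print(np.linalg.norm(d),np.degrees(np.arctan2(d[1],d[0]))-90)
print(np.linalg.norm(a[0]-a[1]),np.linalg.norm(a[2]-a[3]))
b=onz(p,f([(72,137),(695,127),(733,524),(35,530)]),28); print(np.round(b,1).tolist(),b.mean(0),np.linalg.norm(b[0]-b[3]))
E
```

```text
[[419.6, -258.8, 44.0], [454.8, -252.3, 44.0], [474.1, -348.9, 44.0], [439.5, -356.4, 44.0]] [ 447.00719819 -304.09015486   44.        ]
99.62647086364235 11.522043946590031
98.51071210834061 11.34066922721108
35.72462969007622 35.40821875654287
[[358.8, -281.2, 28.0], [484.1, -249.8, 28.0], [504.3, -331.8, 28.0], [380.1, -361.8, 28.0]] [ 431.83873897 -306.17580562   28.        ] 83.31411437308974
```

```bash
python3 - <<'E'
from h import *
o=ori(11.45,40); m=np.array([447,-304.1,36]); z=o.as_matrix()[:,2]
plan(m-30*z,o);plan(m+16*z,o)
E
```

```text
shift [-0.006, -0.0, 0.262] turn [-0.0028, -0.0, 0.0035] mm 79 deg 2
shift [-0.006, 0.002, 0.416] turn [-0.0028, -0.0, 0.0035] mm 125 deg 2
```

```bash
python3 -m creep '[-0.006,0,0.13,-0.003,0,0.0035,0.6, -0.006,0,0.262,-0.003,0,0.0035,0.6, -0.006,0.002,0.34,-0.003,0,0.0035,0.6, -0.006,0.002,0.39,-0.003,0,0.0035,0.6, -0.006,0.002,0.416,-0.003,0,0.0035,0.6, -0.006,0.002,0.416,-0.003,0,0.0035,0.6]'; python3 - <<'E'
from h import *
st()
p=cam("wrist"); crop(p,0,400,0,640,1.25,"w8.png"); np.savez("w8.npz",**p)
E
```

```text
t: 10.3
tool_pos: [444.5, -294.5, 23.8]
tool_rot: [0.595, 0.727, 0.217, -0.264]
wrist_force: [0.3, -0.9, 0.1]
finger_gap: 68.3
t 10.3 pos [ 444.5 -294.5   23.8] z [-0.126  0.63  -0.766] y [0.98  0.197 0.001] F [ 0.3 -0.9  0.1] gap 68.3 j [-0.81  0.83  1.36  0.35  1.56 -1.13]
```

View pics/w8.png

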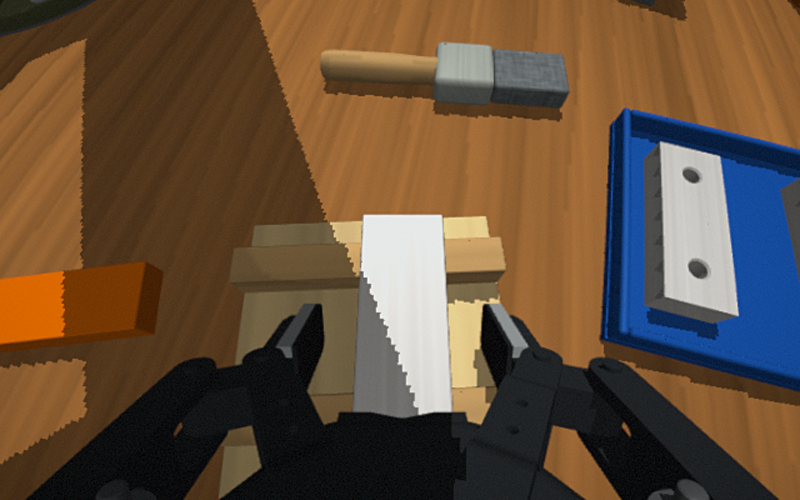

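Fingers straddle the grey blank (bar at 360–450, 215–410) between the battens. Close.

```bash
python3 -m creep '[0,0,0,0,0,0,-1,0,0,0,0,0,0,-1,0,0,0,0,0,0,-1,0,0,0,0,0,0,-1,0,0,0,0,0,0,-1]' 60; python3 - <<'E'
from h import *
st()
s=manip.sense(); q=R.from_quat(s["tool_rot"])
print("up60",np.round(q.inv().apply([0,0,60])/300,3))
p=cam("wrist"); crop(p,100,400,150,490,2,"w9.png"); np.savez("w9.npz",**p)
E
```

```text
t: 10.98
tool_pos: [444.5, -295.0, 24.3]
tool_rot: [0.596, 0.727, 0.217, -0.264]
wrist_force: [0.2, -3.1, 5.9]
finger_gap: 35.0
t 10.97 pos [ 444.5 -295.    24.3] z [-0.125  0.63  -0.767] y [0.98  0.197 0.001] F [ 0.2 -3.1  5.9] gap 35.0 j [-0.81  0.83  1.36  0.35  1.56 -1.13]
up60 [ 0.128  0.    -0.153]
```

View pics/w9.png

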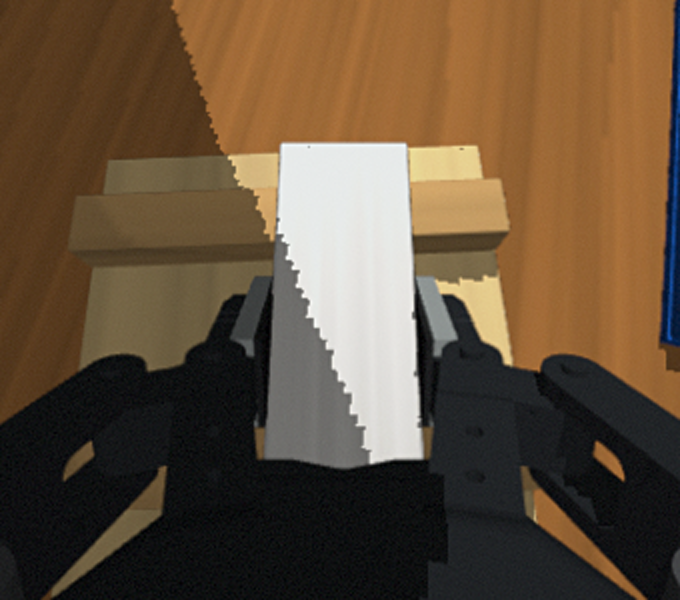

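```bash
python3 - <<'E'
from h import *
s=manip.sense(); q=R.from_quat(s["tool_rot"]); P=s["tool_pos"]
p=dict(np.load("w9.npz"))
a=onz(p,np.array([(150+u/2,100+v/2) for u,v in [(281,143),(407,143)]]),44); print(a)
yaw=np.radians(11.45); ya=np.array([-np.sin(yaw),np.cos(yaw),0]); xa=np.array([np.cos(yaw),np.sin(yaw),0])
print("edge rel TCP along y",(a-P)@ya,"x",(a-P)@xa)
# predicted: blank mid
m=np.array([447,-304.1,36]); print("pred mid rel TCP y",(m-P)@ya,"x",(m-P)@xa)
E
```

```text
[[ 419.75472512 -258.8461252    44.        ]
 [ 454.26391426 -251.89277033   44.        ]]
edge rel TCP along y [40.29912526 40.26358388] x [-17.02169781  18.18102958]
pred mid rel TCP y -9.462654506479849 x 0.6978806700570808
```

```bash
python3 -m creep '[0.04,0,-0.05,0,0,0,-1, 0.128,0,-0.153,0,0,0,-1, 0.21,0,-0.25,0,0,0,-1, 0.25,0,-0.3,0,0,0,-1]'; python3 - <<'E'
from h import *
st()
o=ori(np.degrees(JY),40); z=o.as_matrix()[:,2]; h=jig([0.3,19.6,50.3])
plan(h-140*z,o); plan(h-110*z,o)
E
```

```text
t: 11.52
tool_pos: [444.6, -295.1, 143.4]
tool_rot: [0.595, 0.727, 0.217, -0.263]
wrist_force: [0.3, 0.2, -1.2]
finger_gap: 35.2
t 11.53 pos [ 444.6 -295.1  143.4] z [-0.125  0.629 -0.767] y [0.98  0.197 0.002] F [ 0.3  0.2 -1.2] gap 35.2 j [-0.81  0.67  1.33  0.35  1.75 -1.06]
shift [0.918, 0.575, 0.707] turn [-0.0517, 0.0003, 0.0622] mm 388 deg 29
shift [0.912, 0.606, 0.802] turn [-0.0517, 0.0003, 0.0622] mm 407 deg 29
```

```bash
python3 -m creep '[0.15,0.09,0.1,-0.008,0,0.01,-1, 0.4,0.25,0.3,-0.02,0,0.025,-1, 0.918,0.575,0.707,-0.0517,0,0.0622,-1, 0.918,0.575,0.707,-0.0517,0,0.0622,-1, 0.918,0.575,0.707,-0.0517,0,0.0622,-1, 0.918,0.575,0.707,-0.0517,0,0.0622,-1, 0.918,0.575,0.707,-0.0517,0,0.0622,-1, 0.918,0.575,0.707,-0.0517,0,0.0622,-1, 0.918,0.575,0.707,-0.0517,0,0.0622,-1]'; python3 - <<'E'
from h import *
st()
o=ori(np.degrees(JY),40); z=o.as_matrix()[:,2]; h=jig([0.3,19.6,52.3])
plan(h-40*z,o); plan(h,o)
p=cam("wrist"); crop(p,0,400,0,640,1.25,"w10.png"); np.savez("w10.npz",**p)
E
```

```text
t: 12.65
tool_pos: [544.9, 78.4, 155.3]
tool_rot: [0.76, 0.553, 0.276, -0.202]
wrist_force: [-0.8, 0.3, -1.1]
finger_gap: 35.0
t 12.65 pos [544.9  78.4 155.3] z [ 0.195  0.612 -0.766] y [ 0.952 -0.306 -0.002] F [-0.8  0.3 -1.1] gap 35.0 j [-0.22  0.35  1.79  0.81  1.09 -0.33]
shift [0.012, 0.001, 0.325] turn [-0.0002, 0.0001, -0.0004] mm 98 deg 0
shift [0.012, 0.001, 0.458] turn [-0.0002, 0.0001, -0.0004] mm 138 deg 0
```

View pics/w10.png

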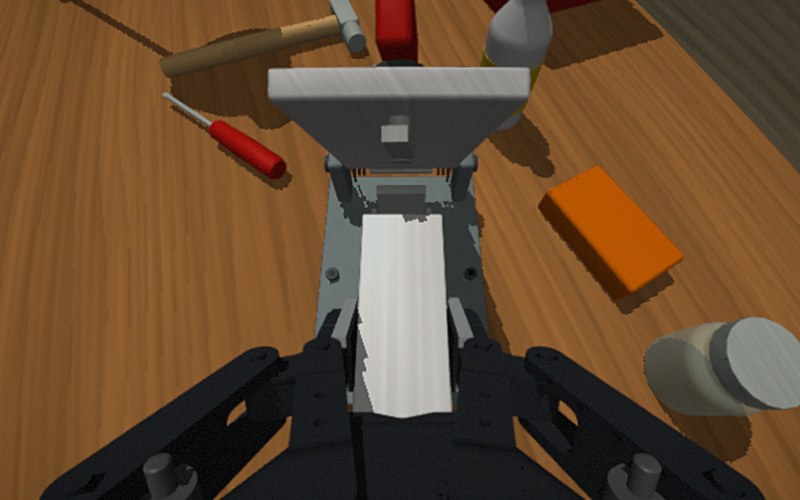

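```bash
python3 -m creep '[0.005,0,0.12,0,0,0,-1, 0.012,0.001,0.25,0,0,0,-1, 0.012,0.001,0.36,0,0,0,-1, 0.012,0.001,0.42,0,0,0,-1, 0.012,0.001,0.458,0,0,0,-1, 0.012,0.001,0.458,0,0,0,-1]'; python3 - <<'E'
from h import *
st()
o=ori(np.degrees(JY),40)
plan(jig([0.3,19.6,42.3]),o); plan(jig([0.3,19.6,30.3]),o)
p=cam("wrist"); crop(p,100,400,150,490,2,"w11.png"); np.savez("w11.npz",**p)
p=cam("side"); crop(p,100,250,290,440,4,"s2.png")
E
```

```text
t: 13.45
tool_pos: [573.0, 166.0, 52.6]
tool_rot: [0.759, 0.554, 0.276, -0.202]
wrist_force: [0.4, 0.2, -1.0]
finger_gap: 34.9
t 13.45 pos [573.  166.   52.6] z [ 0.195  0.612 -0.766] y [ 0.952 -0.305 -0.002] F [ 0.4  0.2 -1. ] gap 34.9 j [-0.04  0.57  1.76  0.96  0.86 -0.4 ]
shift [-0.024, 0.0, 0.024] turn [-0.0002, 0.0, -0.0003] mm 10 deg 0
shift [-0.05, 0.0, 0.055] turn [-0.0002, 0.0, -0.0003] mm 22 deg 0
```

View pics/w11.png

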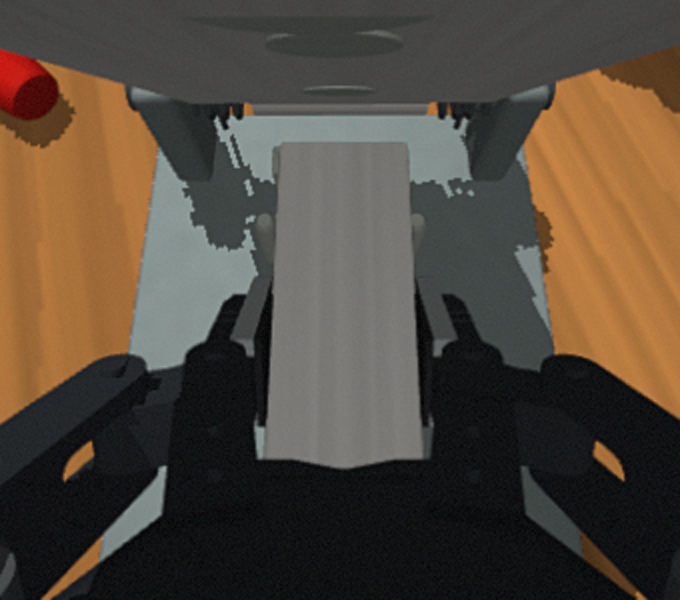

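View pics/s2.png

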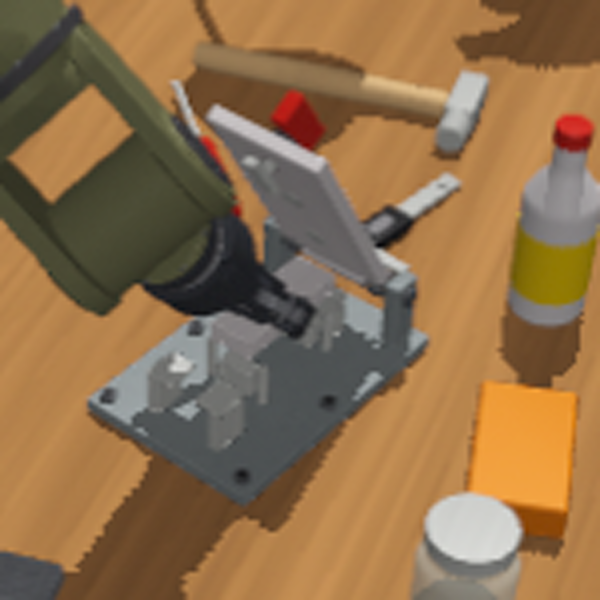

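```bash
python3 -m creep '[-0.008,-0.002,0.008,0,0,0,-1, -0.016,-0.002,0.017,0,0,0,-1, -0.024,-0.002,0.026,0,0,0,-1, -0.032,-0.002,0.034,0,0,0,-1, -0.032,-0.002,0.034,0,0,0,-1]'; python3 - <<'E'
from h import *
st()
o=ori(np.degrees(JY),40)
plan(jig([-.3,19.6,30.3]),o)
E
```

```text
t: 14.18
tool_pos: [571.9, 165.6, 38.3]
tool_rot: [0.759, 0.554, 0.275, -0.202]
wrist_force: [0.2, -0.7, -0.4]
finger_gap: 35.1
t 14.18 pos [571.9 165.6  38.3] z [ 0.194  0.612 -0.766] y [ 0.952 -0.305 -0.002] F [ 0.2 -0.7 -0.4] gap 35.1 j [-0.04  0.59  1.77  0.98  0.84 -0.43]
shift [-0.018, 0.001, 0.02] turn [-0.0003, 0.0001, -0.0003] mm 8 deg 0
```

```bash
python3 -m creep '[-0.007,0,0.007,0,0,0,-1, -0.014,0,0.015,0,0,0,-1, -0.018,0,0.02,0,0,0,-1, -0.02,0,0.022,0,0,0,-1]'; python3 - <<'E'
from h import *
st()
p=cam("wrist"); crop(p,100,400,150,490,2,"w12.png"); np.savez("w12.npz",**p)
E
```

```text
t: 14.68
tool_pos: [572.1, 165.5, 30.3]
tool_rot: [0.759, 0.554, 0.276, -0.202]
wrist_force: [-5.8, -1.9, 12.0]
finger_gap: 35.2
t 14.68 pos [572.1 165.5  30.3] z [ 0.195  0.613 -0.766] y [ 0.952 -0.305 -0.002] F [-5.8 -1.9 12. ] gap 35.2 j [-0.04  0.61  1.77  0.99  0.84 -0.45]
```

View pics/w12.png

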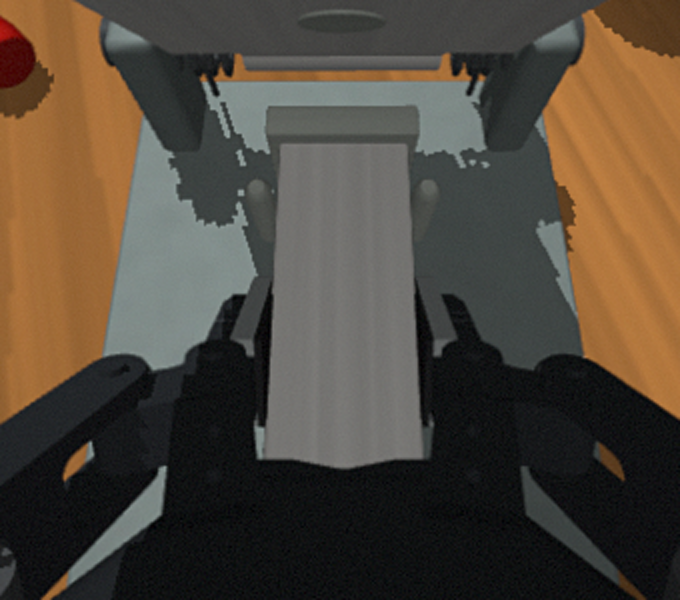

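```bash
python3 -m creep '[0,0,0,0,0,0,-0.2, 0,0,0,0,0,0,0.3, 0,0,0,0,0,0,0.4, 0,0,0,0,0,0,0.4, 0,0,0,0,0,0,0.4]'; python3 - <<'E'
from h import *
st()
p=cam("wrist"); crop(p,100,400,150,490,2,"w13.png"); np.savez("w13.npz",**p)
E
```

```text
t: 15.35
tool_pos: [572.0, 165.3, 29.7]
tool_rot: [0.759, 0.554, 0.276, -0.202]
wrist_force: [-0.7, -0.2, 0.5]
finger_gap: 59.9
t 15.35 pos [572.  165.3  29.7] z [ 0.195  0.612 -0.766] y [ 0.952 -0.305 -0.002] F [-0.7 -0.2  0.5] gap 59.9 j [-0.04  0.61  1.77  0.99  0.84 -0.45]
```

View pics/w13.png

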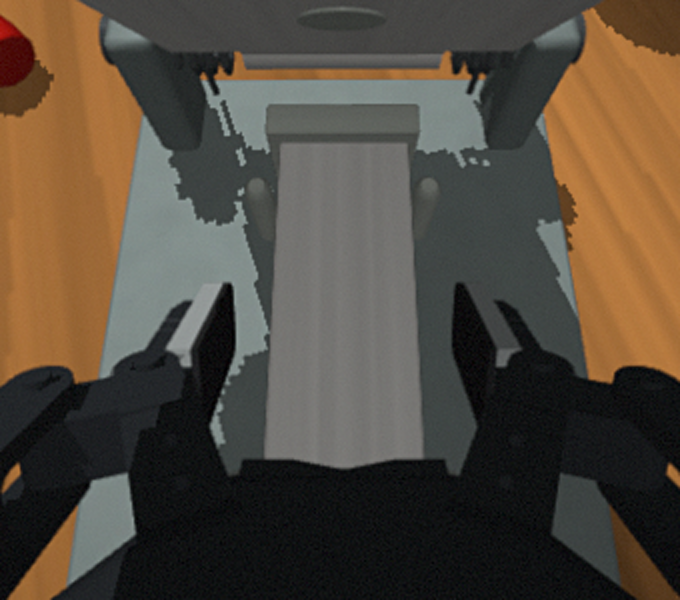

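```bash
python3 -m creep '[0,0,-0.06,0,0,0,0.5, 0,0,-0.2,0,0,0,0.5, 0,0,-0.45,0,0,0,0.5, 0,0,-0.6,0,0,0,0.5, 0,0,-0.6,0,0,0,0.5]'; python3 - <<'E'
from h import *
st()
p=cam("wrist"); crop(p,75,280,255,395,4,"w14.png"); cv2.imwrite("pics/w14.png",cv2.imread("pics/w14.png")[0:600]); np.savez("w14.npz",**p)
p=cam("side"); crop(p,80,230,290,440,4,"s3.png"); np.savez("s3.npz",**p)
E
```

```text
t: 16.02
tool_pos: [537.6, 52.3, 171.7]
tool_rot: [0.76, 0.553, 0.278, -0.199]
wrist_force: [-0.2, 0.1, 0.4]
finger_gap: 64.2
t 16.02 pos [537.6  52.3 171.7] z [ 0.201  0.61  -0.766] y [ 0.951 -0.308  0.005] F [-0.2  0.1  0.4] gap 64.2 j [-0.27  0.32  1.79  0.79  1.14 -0.34]
```

View pics/w14.png

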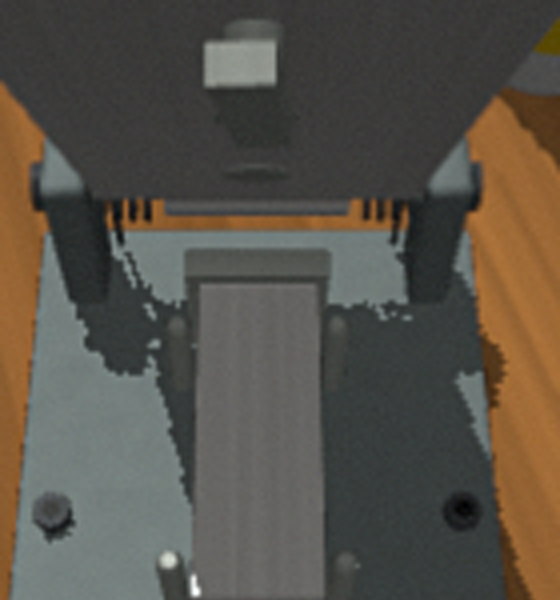

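View pics/s3.png

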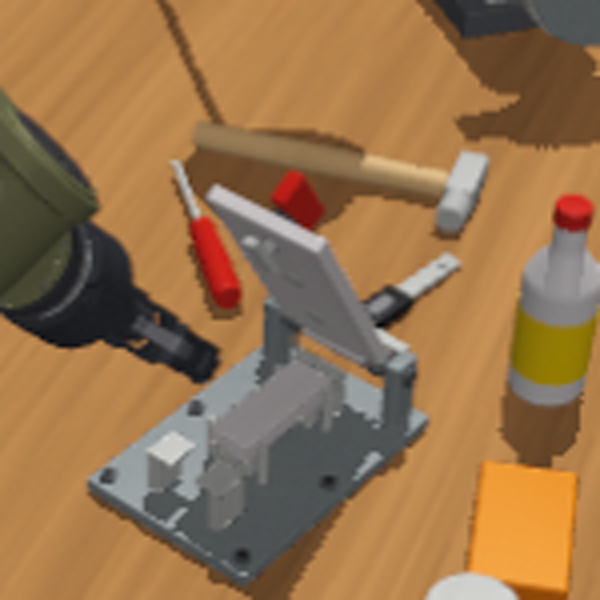

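```bash
cat >> h.py <<'E'
def G(th):
    return 90-165*np.cos(th)+30*np.sin(th), 57.5+165*np.sin(th)+30*np.cos(th)
def hp(th,tilt,back):  # tool pose at handle; tilt deg leaning to hinge, TCP = G + back*z
    y,z=G(th); o=ori(np.degrees(JY),-tilt); return jig([0,y,z])+back*o.as_matrix()[:,2],o
E
python3 - <<'E'
from h import *
st()
print(np.round(G(1.05),1))
plan(jig([0,-90,360]),ori(np.degrees(JY),10)); plan(jig([0,-20,390]),ori(np.degrees(JY),-10)); a,o=hp(1.05,30,-90); print(a); plan(a,o)
E
```

```text
t 16.12 pos [536.7  54.5 168.2] z [ 0.196  0.612 -0.766] y [ 0.952 -0.306 -0.001] F [ 1.1  0.2 -0.1] gap 64.1 j [-0.27  0.32  1.79  0.79  1.13 -0.34]
[ 33.9 215.6]
shift [0.428, 0.0, -0.475] turn [-0.0, -0.0833, -0.0003] mm 192 deg 30
shift [0.671, -0.0, -0.402] turn [-0.0001, -0.1388, -0.0003] mm 235 deg 50
[590.56094954 221.766385   293.49425   ]
shift [0.717, -0.0, 0.056] turn [-0.0001, -0.1944, -0.0002] mm 216 deg 70
```

```bash
python3 -m creep '[0.428,0,-0.475,0,-0.0833,0,0.2, 0.428,0,-0.475,0,-0.0833,0,0.2, 0.428,0,-0.475,0,-0.0833,0,0.2, 0.428,0,-0.475,0,-0.0833,0,0.2, 0.671,0,-0.402,0,-0.1388,0,0.2, 0.671,0,-0.402,0,-0.1388,0,0.2, 0.717,0,0.056,0,-0.1944,0,0.2, 0.717,0,0.056,0,-0.1944,0,0.2, 0.717,0,0.056,0,-0.1944,0,0.2, 0.717,0,0.056,0,-0.1944,0,0.2]'; python3 - <<'E'
from h import *
st()
p=cam("wrist"); crop(p,0,400,0,640,1.25,"w15.png"); np.savez("w15.npz",**p)
for th in (1.0,1.05): 
    for f in (0,30): print(proj(p,hp(th,0,0)[0])*1.25)
p=cam("side"); crop(p,60,210,290,440,4,"s4.png"); np.savez("s4.npz",**p)
E
```

```text
t: 17.38
tool_pos: [590.5, 222.7, 291.1]
tool_rot: [0.779, 0.57, -0.211, 0.151]
wrist_force: [-1.2, -0.8, 0.8]
finger_gap: 51.7
t 17.38 pos [590.5 222.7 291.1] z [-0.156 -0.476 -0.866] y [ 0.953 -0.304 -0.005] F [-1.2 -0.8  0.8] gap 51.7 j [ 0.44  0.68  0.91 -0.39  1.91  0.69]
[[401.95251956 264.69613889]]
[[401.95251956 264.69613889]]
[[401.95680707 260.41493754]]
[[401.95680707 260.41493754]]
```

View pics/w15.png

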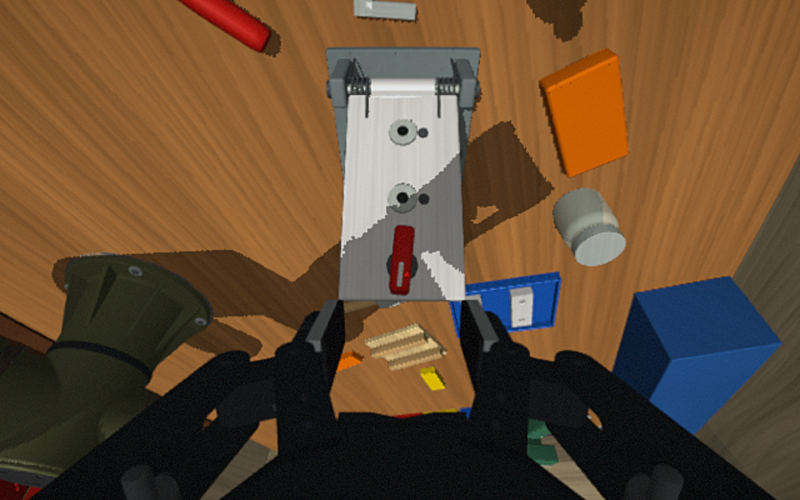

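View pics/s4.png

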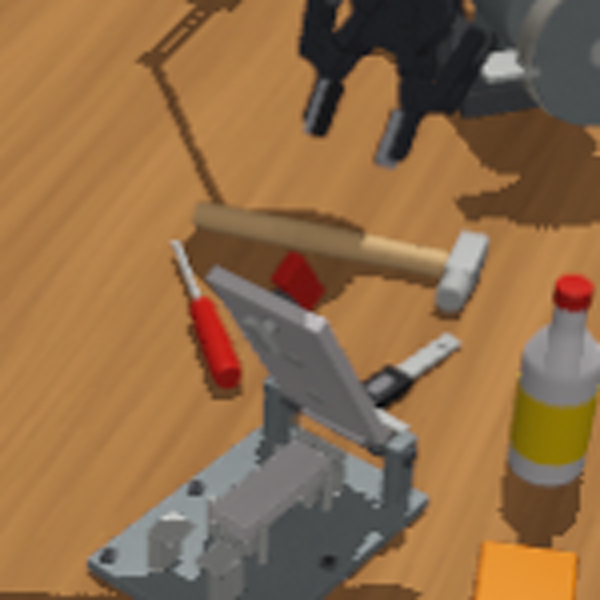

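```bash
python3 - <<'E'
from h import *
a,o=hp(1.05,30,-20); plan(a,o)
a,o=hp(1.05,30,14); plan(a,o)
E
```

```text
shift [0.003, -0.001, 0.238] turn [-0.0, -0.0005, -0.0002] mm 71 deg 0
shift [0.003, -0.001, 0.351] turn [-0.0, -0.0005, -0.0002] mm 105 deg 0
```

```bash
python3 -m creep '[0.003,-0.001,0.12,0,-0.0005,0,0.1, 0.003,-0.001,0.238,0,-0.0005,0,0.1, 0.003,-0.001,0.3,0,-0.0005,0,0.1, 0.003,-0.001,0.335,0,-0.0005,0,0.1, 0.003,-0.001,0.351,0,-0.0005,0,0.1, 0.003,-0.001,0.351,0,-0.0005,0,0.1]'; python3 - <<'E'
from h import *
st()
p=cam("wrist"); crop(p,50,400,120,520,2,"w16.png"); np.savez("w16.npz",**p)
p=cam("side"); crop(p,60,210,290,440,4,"s5.png"); np.savez("s5.npz",**p)
E
```

```text
t: 18.23
tool_pos: [574.6, 172.9, 202.3]
tool_rot: [0.78, 0.569, -0.21, 0.153]
wrist_force: [-0.5, 0.7, 0.3]
finger_gap: 46.9
t 18.23 pos [574.6 172.9 202.3] z [-0.154 -0.478 -0.865] y [ 0.952 -0.305 -0.001] F [-0.5  0.7  0.3] gap 46.9 j [ 0.39  0.64  1.18 -0.4   1.67  0.73]
```

View pics/w16.png

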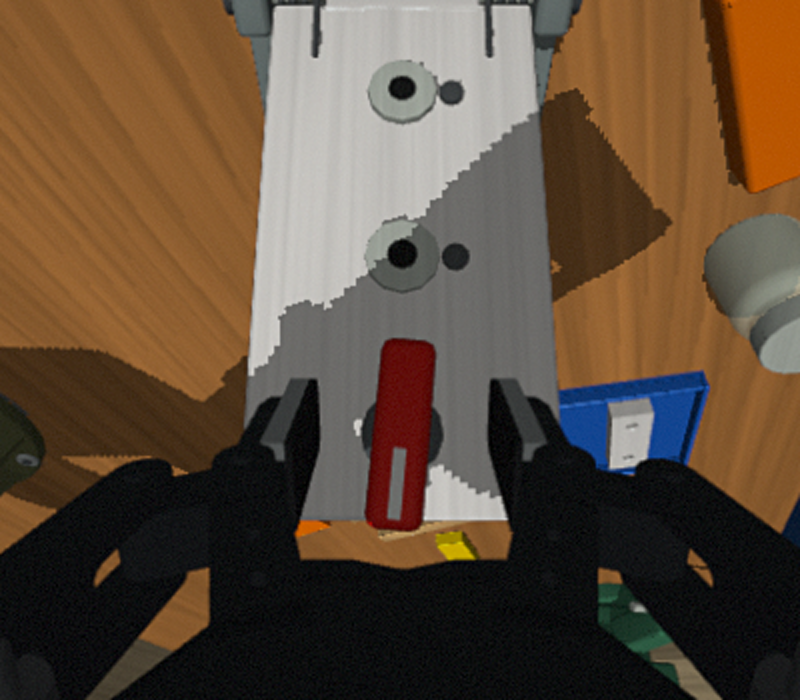

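View pics/s5.png

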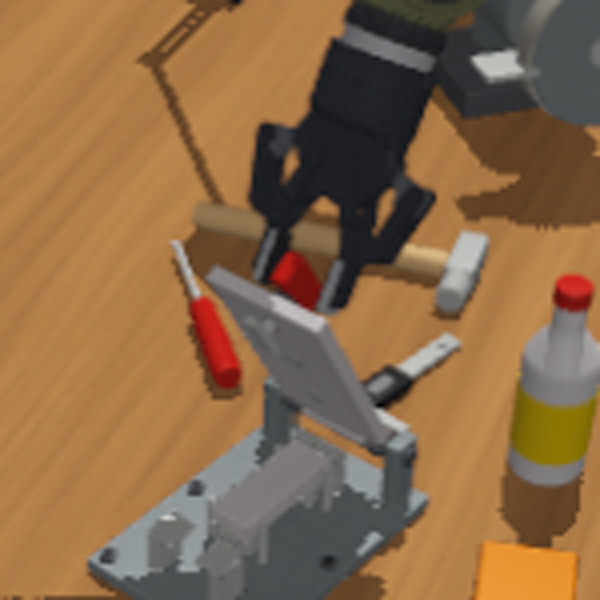

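```bash
python3 -m creep '[0,0,0,0,0,0.008,-0.3,0,0,0,0,0,0.008,-1,0,0,0,0,0,0.008,-1,0,0,0,0,0,0.008,-1,0,0,0,0,0,0.008,-1]' 60; python3 - <<'E'
from h import *
st()
p=cam("wrist"); crop(p,50,400,120,520,2,"w17.png"); np.savez("w17.npz",**p)
s=manip.sense(); b=(s["tool_pos"],R.from_quat(s["tool_rot"]))
base=hp(1.05,30,14)
for d in range(0,65,5):
    th=max(1.05-np.radians(d),0.0); a,o=hp(th,np.degrees(th)/2,14); print(round(th,3),end=" "); plan(a,o,base)
E
```

```text
t: 18.95
tool_pos: [574.6, 173.4, 202.2]
tool_rot: [0.794, 0.55, -0.206, 0.158]
wrist_force: [-0.7, 1.3, 5.1]
finger_gap: 13.1
t 18.95 pos [574.6 173.4 202.2] z [-0.153 -0.478 -0.865] y [ 0.938 -0.345  0.024] F [-0.7  1.3  5.1] gap 13.1 j [ 0.39  0.64  1.18 -0.4   1.67  0.78]
1.05 shift [-0.0, 0.0, -0.0] turn [0.0, -0.0002, 0.0] mm 0 deg 0
0.963 shift [-0.028, -0.0, 0.038] turn [-0.0, 0.0067, 0.0] mm 14 deg 2
0.875 shift [-0.053, -0.0, 0.079] turn [0.0, 0.0137, 0.0] mm 29 deg 5
0.788 shift [-0.073, -0.0, 0.122] turn [0.0, 0.0206, 0.0] mm 43 deg 7
0.701 shift [-0.09, -0.0, 0.167] turn [-0.0, 0.0276, -0.0] mm 57 deg 10
0.614 shift [-0.103, -0.0, 0.213] turn [0.0, 0.0345, -0.0] mm 71 deg 12
0.526 shift [-0.112, -0.0, 0.26] turn [0.0, 0.0414, 0.0] mm 85 deg 15
0.439 shift [-0.117, -0.0, 0.307] turn [0.0, 0.0484, 0.0] mm 99 deg 17
0.352 shift [-0.118, -0.0, 0.355] turn [-0.0, 0.0553, 0.0] mm 112 deg 20
0.265 shift [-0.114, -0.0, 0.403] turn [0.0, 0.0623, 0.0] mm 126 deg 22
0.177 shift [-0.106, 0.0, 0.451] turn [-0.0, 0.0692, 0.0] mm 139 deg 25
0.09 shift [-0.094, -0.0, 0.498] turn [0.0, 0.0762, 0.0] mm 152 deg 27
0.003 shift [-0.078, -0.0, 0.543] turn [-0.0, 0.0831, -0.0] mm 165 deg 30
```

View pics/w17.png

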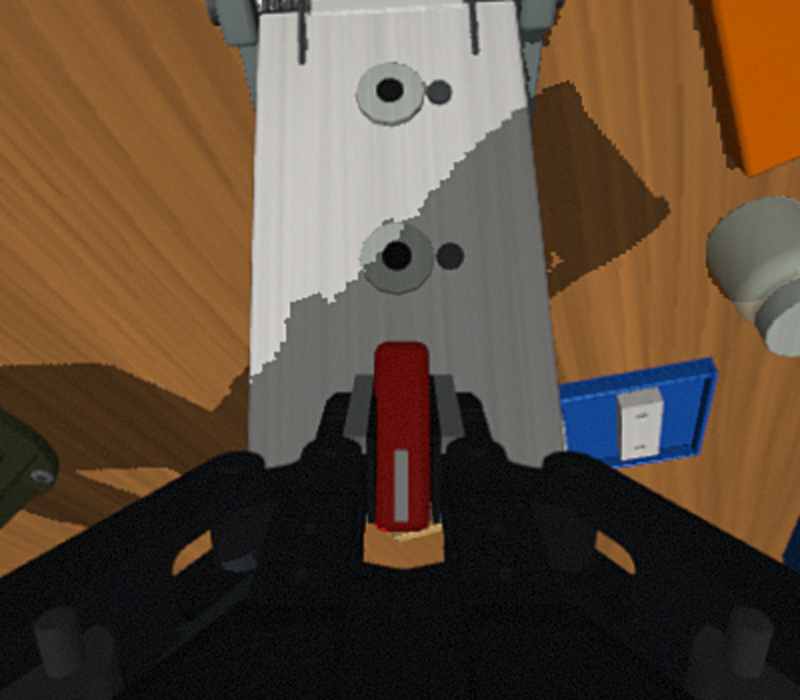

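```bash
python3 -m creep '[-0.028,0.001,0.038,0.0003,0.007,0,-1, -0.053,0.003,0.079,0.0007,0.0137,0,-1, -0.073,0.004,0.122,0.001,0.0206,0,-1, -0.09,0.0045,0.167,0.0014,0.0276,0,-1, -0.103,0.005,0.213,0.0017,0.0345,0,-1, -0.112,0.0055,0.26,0.002,0.0414,0,-1, -0.117,0.006,0.307,0.0024,0.0484,0,-1, -0.118,0.006,0.355,0.0028,0.0553,0,-1, -0.114,0.0057,0.403,0.0031,0.0623,0,-1, -0.106,0.0053,0.451,0.0035,0.0692,0,-1, -0.1,0.005,0.475,0.0037,0.0727,0,-1, -0.1,0.005,0.475,0.0037,0.0727,0,-1]'; python3 - <<'E'
from h import *
st()
p=cam("wrist"); crop(p,50,400,120,520,2,"w18.png"); np.savez("w18.npz",**p)
p=cam("side"); crop(p,80,230,290,440,4,"s6.png"); np.savez("s6.npz",**p)
E
```

```text
t: 20.5
tool_pos: [544.7, 80.4, 94.1]
tool_rot: [0.822, 0.569, -0.027, 0.02]
wrist_force: [-3.9, 2.7, 11.8]
finger_gap: 13.0
t 20.5 pos [544.7  80.4  94.1] z [-0.022 -0.064 -0.998] y [ 0.936 -0.352  0.002] F [-3.9  2.7 11.8] gap 13.0 j [ 0.11  0.47  1.63 -0.07  1.07  0.5 ]
```

View pics/w18.png

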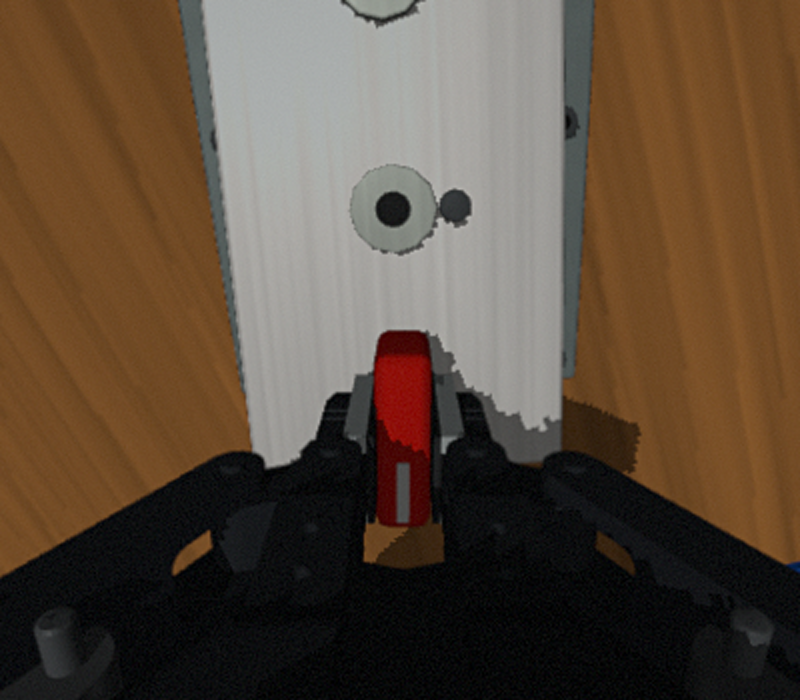

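View pics/s6.png

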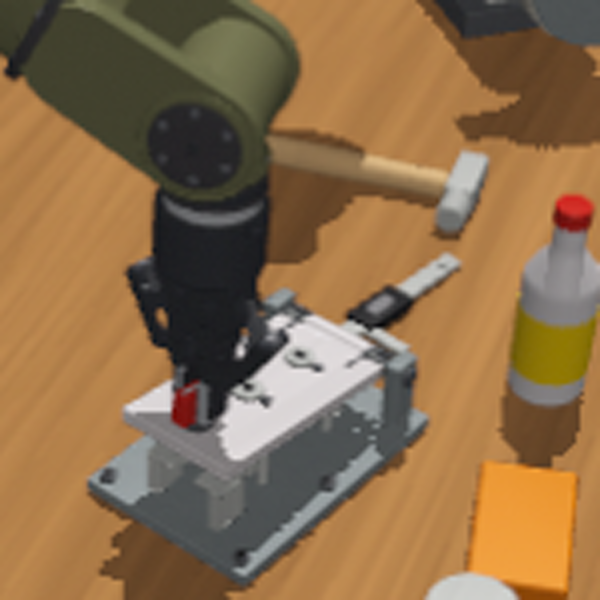

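```bash
python3 - <<'E'
from h import *
a,o=hp(0.0,0,14); o=o*R.from_rotvec([0,0,.05]); plan(a,o); plan(a-[0,0,3],o)
a,o=hp(0.06,3.4,14); o=o*R.from_rotvec([0,0,.05]); plan(a,o)
E
```

```text
shift [-0.013, 0.003, 0.071] turn [0.0003, 0.0109, 0.0] mm 22 deg 4
shift [-0.012, 0.003, 0.081] turn [0.0003, 0.0109, 0.0] mm 24 deg 4
shift [-0.011, 0.002, 0.038] turn [-0.0001, 0.0014, 0.0] mm 12 deg 1
```

```bash
python3 -m creep '[-0.008,0.001,0.03,0,0.003,0,-1, -0.012,0.002,0.055,0,0.008,0,-1, -0.012,0.003,0.071,0,0.011,0,-1, -0.012,0.003,0.08,0,0.011,0,-1, -0.012,0.003,0.08,0,0.011,0,-1]'; python3 - <<'E'
from h import *
st()
E
```

```text
t: 21.22
tool_pos: [543.4, 75.8, 71.6]
tool_rot: [0.822, 0.569, 0.001, 0.0]
wrist_force: [-14.7, 5.5, 24.8]
finger_gap: 12.8
t 21.23 pos [543.4  75.8  71.6] z [ 0.001  0.001 -1.   ] y [ 0.936 -0.352  0.001] F [-14.7   5.5  24.8] gap 12.8 j [0.07 0.48 1.67 0.   0.99 0.43]
```

```bash
python3 -m creep '[0,-0.006,0,0,0,0,-1, 0,-0.006,0,0,0,0,-1]'; python3 - <<'E'
from h import *
st()
p=cam("wrist"); crop(p,0,400,0,640,1.25,"w19.png"); np.savez("w19.npz",**p)
q=cam("side"); crop(q,100,230,290,440,5,"s7.png"); np.savez("s7.npz",**q)
for th in (0,.03,.06):
  # leaf top face corners & free-end
  L=[]
  for x in(-48,48):
    for r,n in((190,6),(190,-6)):
      L.append(jig([x,90-r*np.cos(th)+n*np.sin(th),57.5+r*np.sin(th)+n*np.cos(th)]))
  print(th,np.round((proj(q,L)-[290,100])*5).tolist(), np.round(proj(p,L)*1.25).tolist())
E
```

```text
t: 21.48
tool_pos: [543.2, 75.9, 71.9]
tool_rot: [0.822, 0.569, 0.002, 0.002]
wrist_force: [-3.4, -0.2, 18.8]
finger_gap: 13.0
t 21.48 pos [543.2  75.9  71.9] z [ 0.006  0.    -1.   ] y [ 0.936 -0.352  0.005] F [-3.4 -0.2 18.8] gap 13.0 j [ 0.07  0.48  1.68 -0.    0.98  0.43]
0 [[152.0, 443.0], [153.0, 458.0], [282.0, 521.0], [282.0, 537.0]] [[308.0, 358.0], [314.0, 345.0], [501.0, 349.0], [495.0, 337.0]]
0.03 [[152.0, 435.0], [152.0, 451.0], [283.0, 513.0], [282.0, 529.0]] [[305.0, 364.0], [312.0, 351.0], [504.0, 355.0], [498.0, 343.0]]
0.06 [[153.0, 427.0], [152.0, 444.0], [284.0, 505.0], [282.0, 522.0]] [[302.0, 370.0], [309.0, 357.0], [508.0, 361.0], [501.0, 348.0]]
```

View pics/s7.png

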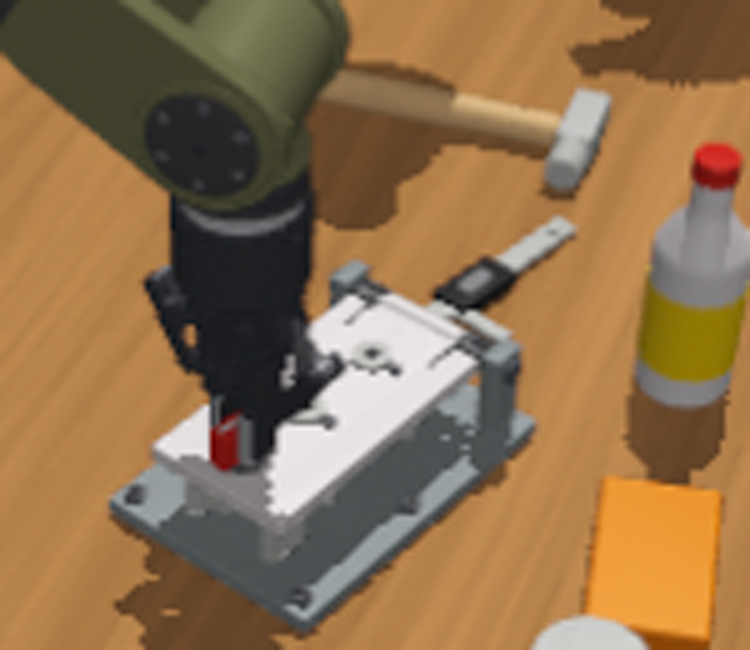

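View pics/w19.png

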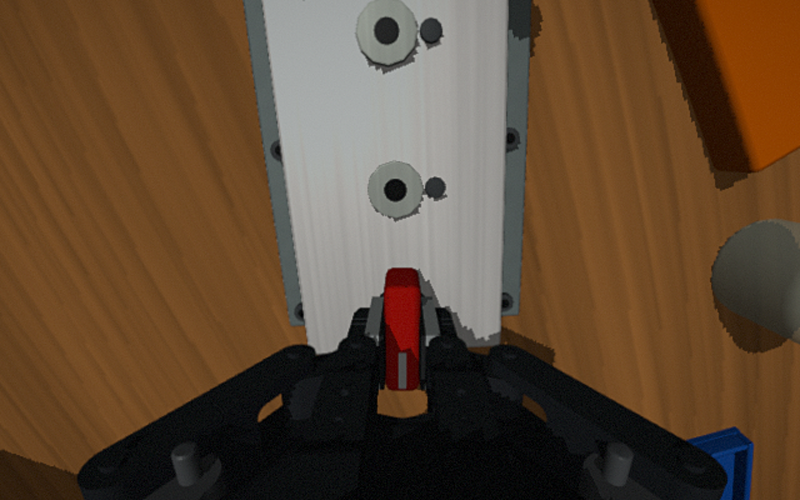

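```bash
python3 -m creep '[0,0,0.004,0,0,0.02,-1, 0,0,0.004,0,0,0.045,-1, 0,0,0.004,0,0,0.07,-1, 0,0,0.004,0,0,0.095,-1, 0,0,0.004,0,0,0.11,-1,0,0,0.004,0,0,0.11,-1]'; python3 - <<'E'
from h import *
st()
E
```

```text
t: 22.32
tool_pos: [542.9, 76.2, 71.3]
tool_rot: [0.967, 0.257, 0.002, 0.0]
wrist_force: [-11.7, 2.2, 29.3]
finger_gap: 12.8
t 22.32 pos [542.9  76.2  71.3] z [ 0.005  0.    -1.   ] y [ 0.496 -0.868  0.002] F [-11.7   2.2  29.3] gap 12.8 j [0.07 0.48 1.68 0.   0.98 1.12]
```

```bash
python3 -m creep '[-0.003,-0.002,0,0,0,0.025,-1, -0.003,-0.002,0,0,0,0.05,-1, -0.003,-0.002,0,0,0,0.075,-1, -0.003,-0.002,0,0,0,0.095,-1, -0.003,-0.002,0,0,0,0.11,-1, -0.003,-0.002,0,0,0,0.112,-1]'; python3 - <<'E'
from h import *
st(); print(manip.sense()["torque"])
p=cam("wrist"); crop(p,0,400,0,640,1.25,"w20.png"); np.savez("w20.npz",**p)
E
```

```text
t: 23.08
tool_pos: [542.6, 76.7, 71.4]
tool_rot: [0.996, -0.091, 0.004, -0.001]
wrist_force: [-4.6, 6.6, 24.6]
finger_gap: 12.8
t 23.07 pos [542.6  76.7  71.4] z [ 0.007  0.    -1.   ] y [-0.182 -0.983 -0.002] F [-4.6  6.6 24.6] gap 12.8 j [ 0.07  0.48  1.68 -0.    0.98  1.83]
[1.00775852 0.32032512 1.18227241]
```

View pics/w20.png

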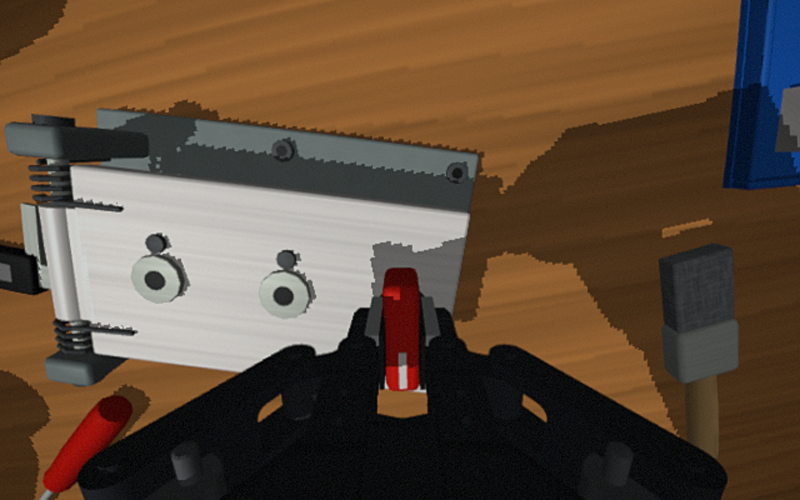

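```bash
python3 -m creep '[0,0,-0.006,0,0,-0.005,-1, 0,0,-0.008,0,0,-0.005,-1, 0,0,-0.008,0,0,-0.005,-0.2, 0,0,-0.008,0,0,-0.005,0.1, 0,0,-0.008,0,0,-0.005,0.1, 0,0,-0.008,0,0,-0.005,0.1]'; python3 - <<'E'
from h import *
st()
E
```

```text
t: 23.88
tool_pos: [540.6, 75.6, 70.6]
tool_rot: [0.997, -0.076, 0.0, 0.0]
wrist_force: [-0.3, 0.0, -0.4]
finger_gap: 47.2
t 23.88 pos [540.6  75.6  70.6] z [ 0.001 -0.001 -1.   ] y [-0.152 -0.988  0.001] F [-0.3  0.  -0.4] gap 47.2 j [ 0.07  0.48  1.68 -0.    0.98  1.8 ]
```

Released without contact; retreat straight up and look.

```bash
python3 -m creep '[0,0,-0.08,0,0,-0.005,0.1, 0,0,-0.25,0,0,-0.005,0.1, 0,0,-0.5,0,0,-0.005,0.1, 0,0,-0.7,0,0,-0.005,0.1, 0,0,-0.7,0,0,-0.005,0.1]'; python3 - <<'E'
from h import *
st()
p=cam("wrist"); crop(p,0,400,0,640,1.25,"w21.png"); np.savez("w21.npz",**p)
q=cam("side"); crop(q,80,330,200,450,2.4,"s8.png")
t=cam("top"); crop(t,120,270,180,480,2.6,"t2.png")
E
```

```text
t: 24.5
tool_pos: [541.4, 75.8, 285.2]
tool_rot: [0.998, -0.061, 0.004, -0.0]
wrist_force: [1.1, 0.2, -0.2]
finger_gap: 47.1
t 24.5 pos [541.4  75.8 285.2] z [ 0.008 -0.    -1.   ] y [-0.121 -0.993 -0.001] F [ 1.1  0.2 -0.2] gap 47.1 j [ 0.07  0.25  1.46 -0.    1.42  1.76]
```

View pics/w21.png

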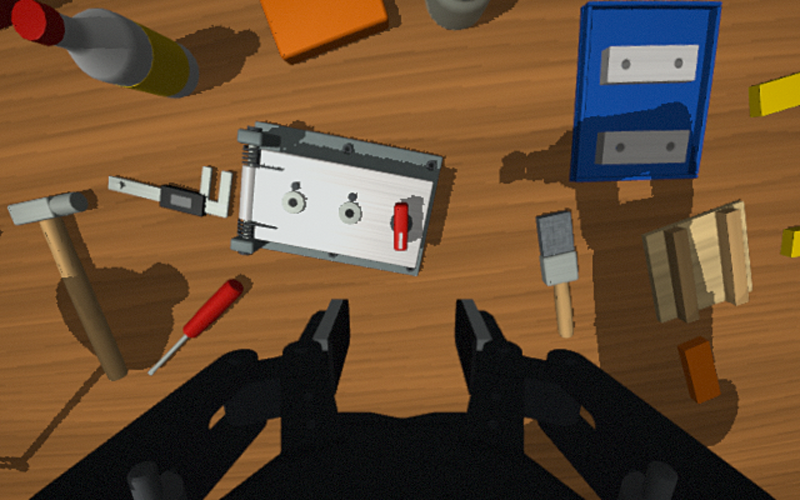

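View pics/s8.png

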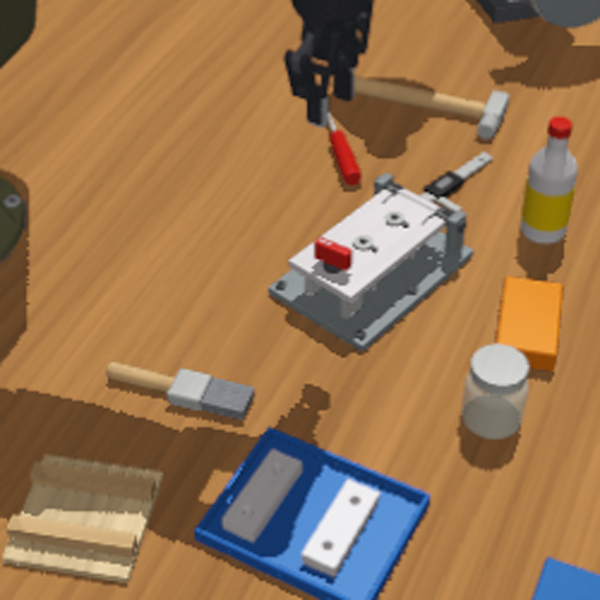

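View pics/t2.png

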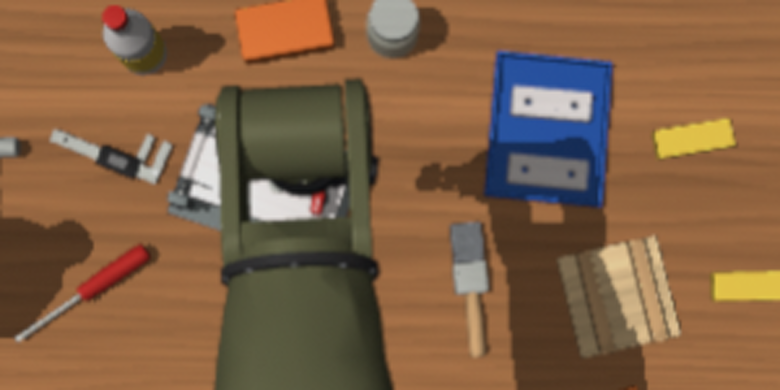

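```bash
python3 -m creep '[0,0,0,0,0,0,0.1,0,0,0,0,0,0,0.1,0,0,0,0,0,0,0.1,0,0,0,0,0,0,0.1]'; python3 - <<'E'
from h import *
p=cam("wrist"); a=np.load("w21.npz")["frame"]; crop(p,90,230,170,370,4,"w22.png"); np.savez("w22.npz",**p)
for th in (0,.013,.03,.06):
  print(th,[np.round((proj(p,jig([x,90-190*np.cos(th)+6*np.sin(th),57.5+190*np.sin(th)+6*np.cos(th)]))[0]-[170,90])*4).tolist() for x in (-48,48)])
E
```

```text
t: 25.15
tool_pos: [540.4, 75.7, 280.5]
tool_rot: [0.998, -0.061, 0.0, 0.0]
wrist_force: [-0.8, 0.9, -0.5]
finger_gap: 47.0
0 [[649.0, 494.0], [709.0, 213.0]]
0.013 [[649.0, 496.0], [709.0, 213.0]]
0.03 [[649.0, 499.0], [710.0, 214.0]]
0.06 [[649.0, 504.0], [710.0, 215.0]]
```

View pics/w22.png

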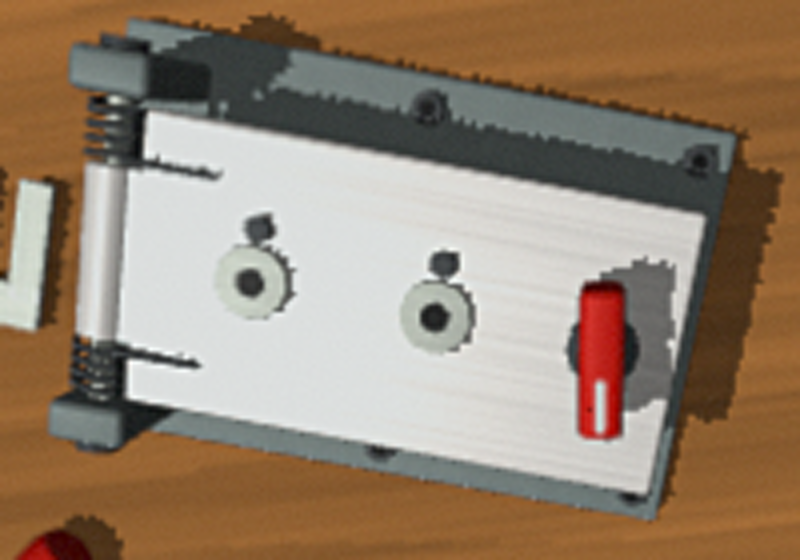

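```bash
python3 -c "
from workcell import manip
print(manip.sign_off())"
```

```text
the job is handed in; nothing more can be done
None
```

I reloaded the jig and handed the job in at about 25 s; the sign-off gave no verdict.

- **Drilled bracket:** it lies flat in the free +x side of the blue tray. With the finger tips touching the floor first, I let it drop about 5 mm. Later wrist, side and top pictures show it flat and the earlier bracket still in its place.
- **Blank:** it sits on the rails, between the side pins and in front of the stop. It went in without touching a pin and met the rails at about 12 N. I saw it in place after letting go, but the closed leaf hides it in the last pictures.
- **Leaf and latch:** I gripped the red handle, brought the leaf down to its stop with about 19–25 N, and turned the handle to its stop at about 1.4 rad. There was some sideways pull, up to 15 N, and I shifted the tool to ease it. After I let go and backed off, the leaf's free-end corners stayed within a pixel of where a level leaf would show. The handle stands about 80° across.

The top and wrist cameras disagreed by about 3 mm on the jig's position. I used the wrist camera, and the grasps agreed with it. In the last pictures the brush, tools, bottle, jar and case look unmoved, and the robot was touching nothing.

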